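# Clamp an inner race on the bench expanding arbor

### The arm

A 6-joint arm with a two-finger parallel gripper is mounted at the origin on the work surface. World frame = base frame: x ahead of the robot, y to its left, z up, the work surface at z = 0. Lengths are in mm, angles in rad, forces in N, time in s.
With the tool pointing down it reaches from about 375 to 825 mm from the base axis. Payload 5.5 kg.
Tool frame: the origin (TCP) lies at the very end of the fingers, on their centre line; the grasp point (between the pads) lies 19 mm behind it (arm.grasp_offset is the distance from the TCP to the grasp point, in mm); x points along the fingers, y is the direction in which the jaws open and shut, and the axes are right-handed (so a half turn about x gives the same grasp; the last joint's range is limited). The gripper opens to 85 mm and grips with 20 to 120 N. Pads are 22 mm wide; open, the fingers measure 114 mm over their backs; the gripper's body (76 mm by 85 mm) begins 54 mm behind the grasp point. The pads swing forward as they close: fully open they stand 13 mm farther back than shut.
Start: joints at [-1.26, 0.314, -0.047, 1.21, 0, 1.571], TCP at [183.489, -571.25, 231.299] pointing down, gripper open.
Joint ranges: [-2.67, 2.67], [-0.69, 1.73], [-1.03, 1.25], [-2.08, 2.16], [-1.42, 1.45], [-3.14, 3.14]. Speed limits (rad/s): [2.39, 2.39, 3.01, 3.14, 3.14, 3.14].

### API

Orientations are given as [roll, pitch, yaw] about the fixed x, y, z axes, in that order (R = Rz(yaw) Ry(pitch) Rx(roll)).
In Python, from rig import monitor, get_image, get_calibration, arm gives the robot as it stands.
- The arm moves only by the tool arm_command, never from a script. Its arguments are lists of equal length, an entry for each row: "xyz": the shift along the world's x, y, z in cm, a list of three; "delta_rot": the turn, a rotation vector about the world's x, y, z in degrees, a list of three; "hand": the gripper's target within -1 to 1 (fully open at 1, half-way at 0, shut at -1). A call has exactly 5 rows; each row is the pose to reach, as a shift and turn from the pose commanded when the call began; what a row does not reach only later rows make up. A row lasts 1/10 s, in which the tool goes at most 50 mm and 8.59 degrees, less where a joint would pass 70% of its speed; a pose out of reach is approached as far as the arm can. A call with a gripper value outside its range is refused whole. The fingers move at their own pace and stop on an object; "newtons" is the grip in N (left out, the last holds). Time passes only in rows, so rows that repeat a pose let the fingers close, or fill a call up. It gives the time, the measured TCP pose, the force and the opening at its end, in the units of the state.
- monitor.read_state(): the state, without advancing time (a new reading comes with each control period).
- get_image(name): name is "scene" or "top"; returns (picture, depth): 384x512x3 uint8, red, green, blue; 384x512 float32, mm along the optical axis (not along the pixel's ray), 0 where there is no reading.
- get_calibration(name): a dict with "fx", "fy", "cx", "cy" (pixels), "dist_coeffs" ([k1, k2, p1, p2, k3] as OpenCV has them; the pictures are not rectified), "world_from_camera" (4x4, takes a point from camera to world coordinates). Camera axes: x right, y down, z forward; pixel columns grow to the right and rows downward; lengths in mm; the calibration is good to about 2 mm. A picture is of the moment at which its call begins. get_calibration takes no time and is no camera call.
- arm.sign_off(): hands the job in, once; it reports no verdict.
The state is a dict: "time_s": time; "joints": joint angles; "joint_vel": joint speeds; "joint_torque": joint torques, N m; "tcp_pos": TCP position; "orientation": TCP orientation; "force": force on the tool from outside, world axes, zero at the start; "ft_torque": the same for the moment, N m; "finger_gap": opening from 0.0 (shut) to 1.0 (fully open).
Only numpy, scipy, OpenCV 4.12 (cv2) and the standard library are available. Lean on these libraries where they do the work, as an engineer would, in place of code of your own. Each camera call takes 0.05 s, during which the arm holds its last target.

### The job

Slip the thin grooved inner race over the bar knob of the free-standing expanding arbor and lower it, without dropping it, until it sits fully home on the arbor's shoulder. Then lean steadily but not heavily down on the bar knob while you turn it clockwise until it comes up tight, so that the foot, which is already lined up for gauging, neither twists round nor slides on the bench. Let go, and leave the other parts standing where they are.

Things in the scene. Friction and masses are not known exactly. Their poses are not given: they have to be found in the camera images.
- race_center (a point): Blued steel inner race: a plain thin-walled ring lying flat, outside diameter 52 mm, bore 40 mm, 18 mm high, with a ball groove round the outside; about 110 to 130 g. The point is its centre, half-way up (9 mm above its underside); z is the ring's axis. It may be picked up across its outside from above.
- arbor_seat (a point): Centre of the arbor's shoulder, the flat face 30 mm above the bench on which the race sits; z is the arbor's axis. Round it stands a split sleeve of three jaws, 16 mm high and 36 mm in diameter when slack. Turning the knob clockwise spreads the jaws, which centre the race and grip it in its bore.
- arbor_index (a point): End of the index line scribed on the upper face of the arbor's foot, 36 mm from the arbor's axis and 13 mm above the bench (on the arbor's own -x side): shows whether the foot has turned or slid.
- knob_grip (a point): Bar knob on the arbor: an upright steel bar 32 mm long, 12 thick and 28 high (58 to 86 mm above the bench) on a round collar 23 mm in diameter. It fits through the race. The point is on the arbor's axis 74 mm above the bench; x along the bar, y across its 12 mm, z up; turns with the knob. Pressing down on it by 15 to 20 N stops the foot from twisting; over 27 N is too heavy.
- knob (a joint): Angle of the bar knob in rad, 0 slack, growing clockwise seen from above; starts between 0 and 0.15. Turning takes about 0.3 N m, more from about 0.9, where the jaws meet the race, and steeply more at the tight end at 1.3. At 0 the bar lies along the index line. The knob sinks about 4 mm in all as it is tightened. It stays where it is left.
- arbor: Free-standing expanding arbor, upright, loose on the bench on rubber pads, 0.75 to 0.9 kg; origin on its axis at the underside, z its axis. Round foot 80 mm in diameter, 13 high; then a hub 50 mm in diameter, 30 mm high in all, its flat top being the shoulder; then three jaws; then a thin stem and the bar knob, top 86 mm above the bench. Unpressed, the foot twists round at about 0.15 N m.
- race: The inner race; origin at the centre of its underside.
- master: Bystander: plain brass master ring, 66 mm outside, 40 mm bore, 24 mm high; origin at the centre of its underside.
- bearing: Bystander: complete chrome ball bearing lying flat, 52 mm outside, 25 mm bore, 15 mm high, balls and cage showing; origin at the centre of its underside.
- vblock: Bystander: black anodised V-block, 60 mm (its x) by 50 mm, 38 mm high; origin at the centre of its underside.
- turntable_base: Bystander, fixed: cast-iron turntable, platter 156 mm in diameter with its top 37 mm above the bench; a dial gauge hangs over it at 84 to 178 mm from a column 212 mm tall that stands 92 mm to the +x side. Origin at the centre of its underside.
There are look-alikes about, which are no part of the job. Of the things like the arbor, leave any that is blue or red; of the rest the larger one is meant.

How it is judged:
By the outcome, as a careful person would: the job done as asked, in the order asked, and still so for the second after the job is handed in, with the robot touching nothing.
It also fails if it takes over 67 s, if anything falls off the work surface, if the arm or the gripper's body presses on something with over 40 N, if the wrist force passes 120 N, or if a joint passes its speed limit or range.

## Working session

There is one attempt and no reset: what is moved stays moved. The work goes in short steps, Python scripts to look and compute and a tool call to move; the robot and the scene stay as the last step left them, time stands still between calls to the robot, and variables do not carry over. Pictures are saved under pics/ and viewed, and the job is handed in when it is done.

Besides the shell and the picture viewer there is one more tool, called after ">>>" as name(argument=value, ...), one argument or row to a line, values as JSON. arm_command: Moves the arm, as the interface text tells. Its arguments: {"type":"object","properties":{"xyz":{"type":"array","items":{"type":"array","items":{"type":"number"}}},"delta_rot":{"type":"array","items":{"type":"array","items":{"type":"number"}}},"hand":{"type":"array","items":{"type":"number"}},"newtons":{"type":"number"}},"required":["xyz","delta_rot","hand"]}

```bash
ls; mkdir -p pics; python3 - <<'E'
from rig import monitor,get_image,get_calibration,arm
import cv2,numpy as np
print(monitor.read_state())
for n in("scene","top"):
    im,d=get_image(n); c=get_calibration(n); print(n,c)
    cv2.imwrite(f"pics/{n}0.png",cv2.resize(im[:,:,::-1],None,fx=1.5,fy=1.5,interpolation=cv2.INTER_CUBIC)); np.savez(f"pics/{n}0.npz",im=im,d=d)
E
```

```text
pics
{'time_s': 0.0, 'joints': array([-1.26004353e+00,  3.14221733e-01, -4.80870839e-02,  1.21018326e+00,
        2.04002033e-05,  1.57080480e+00]), 'joint_vel': array([ 6.80026031e-06, -8.04619886e-04, -5.01958750e-04, -1.65709757e-03,
       -3.79842655e-04,  1.04760680e-04]), 'joint_torque': array([ 5.23285871e-04, -5.39597583e+01,  3.39744902e+01,  1.91971951e-02,
       -5.25140047e-05,  2.82583557e-07]), 'tcp_pos': array([ 183.29559222, -570.71175792,  230.43361686]), 'orientation': array([-1.58281748,  1.56910046,  1.86951947]), 'force': array([0.10562286, 0.08347936, 1.03201345]), 'ft_torque': array([0.0180161 , 0.00990341, 0.00352338]), 'finger_gap': 1.004587203713917}
scene {'fx': 400.9474771155472, 'fy': 400.9474771155472, 'cx': 253.0582241134052, 'cy': 199.10239137317527, 'dist_coeffs': array([-0.04904273,  0.        ,  0.        ,  0.        ,  0.        ]), 'world_from_camera': array([[ 2.53106113e-01,  7.00116220e-01, -6.67663519e-01,
         1.22582258e+03],
       [ 9.67364483e-01, -1.91692034e-01,  1.65710959e-01,
        -1.70823480e+02],
       [-1.19688479e-02, -6.87816431e-01, -7.25785990e-01,
         7.33496294e+02],
       [ 0.00000000e+00,  0.00000000e+00,  0.00000000e+00,
         1.00000000e+00]])}
top {'fx': 436.41763137696614, 'fy': 436.41763137696614, 'cx': 258.33522863820673, 'cy': 196.3060652057848, 'dist_coeffs': array([-0.0349531,  0.       ,  0.       ,  0.       ,  0.       ]), 'world_from_camera': array([[ 2.99498368e-02, -9.96770822e-01,  7.45046006e-02,
         5.44974499e+02],
       [-9.98684811e-01, -3.29437834e-02, -3.92855597e-02,
        -1.46897966e+01],
       [ 4.16131630e-02, -7.32300168e-02, -9.96446541e-01,
         9.41442220e+02],
       [ 0.00000000e+00,  0.00000000e+00,  0.00000000e+00,
         1.00000000e+00]])}
```

View pics/scene0.png

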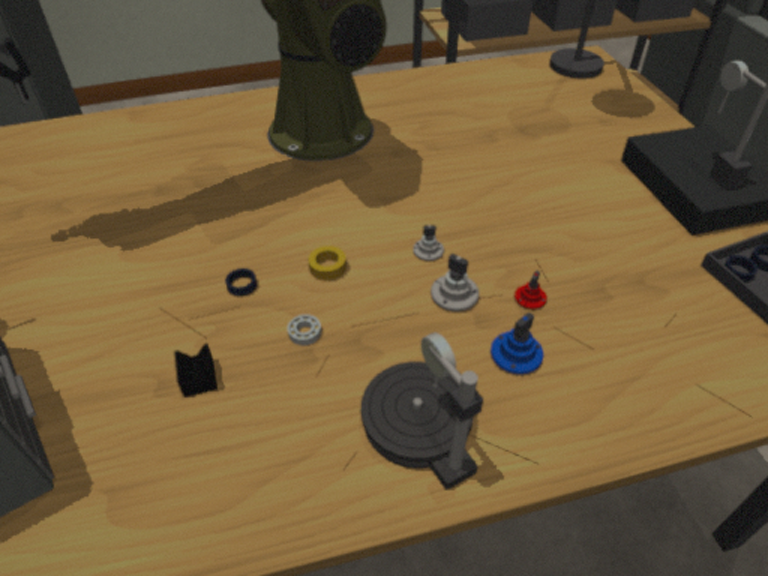

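View pics/top0.png

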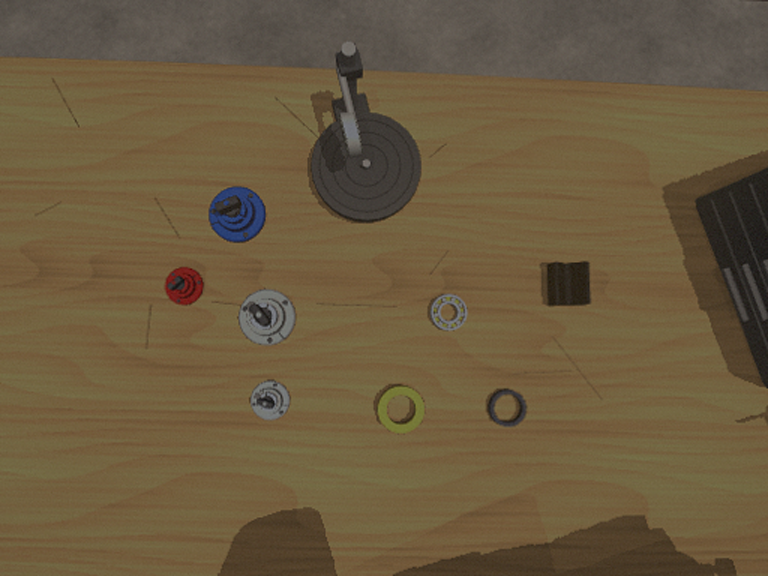

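The top view shows the dark race at (507,407), the silver large arbor at (267,317) and the smaller silver look-alike at (270,400). In the scene view, the race is at (241,281) and the arbor at (456,285). All coordinates are in the 1.5x pictures.

```bash
cat > h.py <<'E'
import cv2,numpy as np
from rig import monitor,get_image,get_calibration,arm
def ray(n,uv):
    c=get_calibration(n);K=np.array([[c['fx'],0,c['cx']],[0,c['fy'],c['cy']],[0,0,1]])
    p=cv2.undistortPoints(np.array(uv,float).reshape(-1,1,2),K,c['dist_coeffs']).reshape(-1,2)
    T=c['world_from_camera'];d=np.c_[p,np.ones(len(p))]@T[:3,:3].T
    return T[:3,3],d
def plane(n,uv,z):
    o,d=ray(n,uv);return o+d*((z-o[2])/d[:,2])[:,None]
def pix(n,P):
    c=get_calibration(n);K=np.array([[c['fx'],0,c['cx']],[0,c['fy'],c['cy']],[0,0,1]])
    W=np.linalg.inv(c['world_from_camera']);r,_=cv2.Rodrigues(W[:3,:3])
    return cv2.projectPoints(np.array(P,float).reshape(-1,1,3),r,W[:3,3],K,c['dist_coeffs'])[0].reshape(-1,2)
def tri(u1,u2):
    o1,d1=ray('scene',[u1]);o2,d2=ray('top',[u2]);A=np.c_[d1[0],-d2[0]]
    s=np.linalg.lstsq(A,o2-o1,rcond=None)[0];a=o1+s[0]*d1[0];b=o2+s[1]*d2[0]
    return (a+b)/2,np.linalg.norm(a-b)
def crop(im,x0,y0,w,h,f,name,gain=2.5):
    c=np.clip(im[y0:y0+h,x0:x0+w,::-1].astype(float)*gain,0,255).astype(np.uint8)
    cv2.imwrite(name,cv2.resize(c,None,fx=f,fy=f,interpolation=cv2.INTER_CUBIC))
E
python3 - <<'E'
from h import *
a=np.load('pics/scene0.npz')['im'];b=np.load('pics/top0.npz')['im']
crop(a,270,140,60,75,8,'pics/c1.png',1.5);crop(b,150,180,60,60,9,'pics/c2.png')
crop(a,135,165,60,50,8,'pics/c3.png',1.5);crop(b,310,250,60,50,9,'pics/c4.png')
for n in('c1','c2','c3','c4'): pass
i=[cv2.resize(cv2.imread(f'pics/c{k}.png'),(400,int(400*r))) for k,r in((1,1.25),(2,1))]
cv2.imwrite('pics/m1.png',np.hstack([i[0][:500],np.pad(i[1],((0,100),(0,0),(0,0)))]))
i=[cv2.resize(cv2.imread(f'pics/c{k}.png'),(400,333)) for k in(3,4)]
cv2.imwrite('pics/m2.png',np.hstack(i))
E
```

```text
(no output)
```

View pics/m1.png

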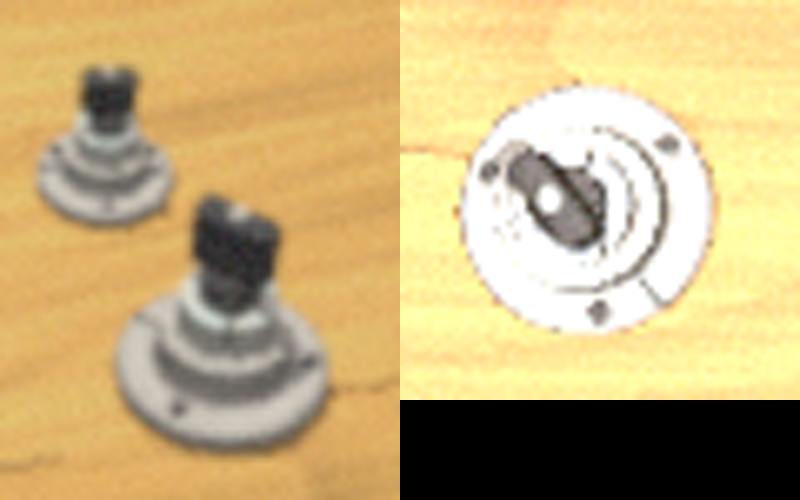

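View pics/m2.png

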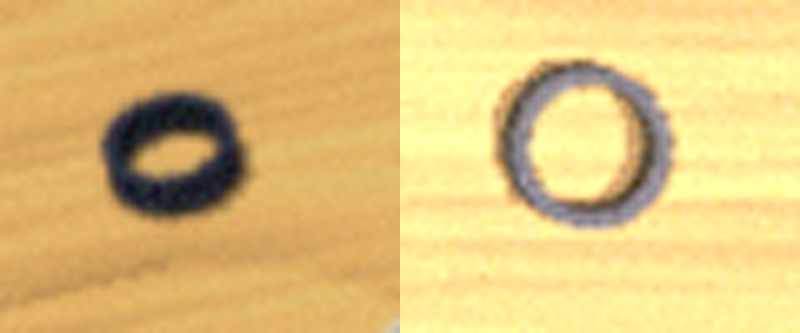

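The crops show the arbor's foot, with the index line at crop (655,292) in the top view and the bar's white centre dot at (550,197). The race stands clear of everything. Next I measure.

```bash
cat >> h.py <<'E'
def cloud(n,im,d,x0,y0,w,h):
    v,u=np.mgrid[y0:y0+h,x0:x0+w];uv=np.c_[u.ravel(),v.ravel()];o,dd=ray(n,uv)
    z=d[y0:y0+h,x0:x0+w].ravel();P=o+dd*z[:,None];P[z==0]=np.nan
    return uv,P,im[y0:y0+h,x0:x0+w].reshape(-1,3)
def circ(P):
    A=np.c_[2*P[:,:2],np.ones(len(P))];s=np.linalg.lstsq(A,(P[:,:2]**2).sum(1),rcond=None)[0]
    return s[:2],np.sqrt(s[2]+s[:2]@s[:2])
def big(m):
    c,_=cv2.findContours(m.astype(np.uint8),cv2.RETR_EXTERNAL,cv2.CHAIN_APPROX_NONE)
    return max(c,key=cv2.contourArea).reshape(-1,2)
E
python3 - <<'E'
from h import *
Z={n:np.load(f'pics/{n}0.npz') for n in('scene','top')}
for n,b in(('scene',(270,185,60,40)),('top',(150,180,60,60))):
    pass
for n,ab,rb in(('scene',(283,165,45,50),(140,168,45,38)),('top',(152,185,52,50),(315,250,46,42))):
    im,d=Z[n]['im'],Z[n]['d']
    uv,P,c=cloud(n,im,d,*ab)
    hsv=cv2.cvtColor(im,cv2.COLOR_RGB2HSV)
    x0,y0,w,h=ab
    print(n,'bench z',np.nanmedian(P[:60,2]), 'zmax arbor',np.nanmax(P[:,2]))
    for lo,hi in((5,18),(22,34),(40,55),(76,95)):
        s=(P[:,2]>lo)&(P[:,2]<hi);q=P[s];
        print(lo,hi,s.sum(),q.mean(0).round(1),np.median(q[:,2]).round(1),q[:,:2].min(0).round(1),q[:,:2].max(0).round(1))
    m=(hsv[y0:y0+h,x0:x0+w,1]<75)
    k=big(m)+[x0,y0]
    print('foot contour area',cv2.contourArea(k.astype(np.int32)))
    for z in(13,7,0): print(z,circ(plane(n,k,z)))
    uv,P,c=cloud(n,im,d,*rb)
    s=(P[:,2]>12)&(P[:,2]<24);q=P[s];print('race',s.sum(),np.median(q[:,2]),q.mean(0).round(1),q.min(0).round(1),q.max(0).round(1))
    x0,y0,w,h=rb;v=hsv[y0:y0+h,x0:x0+w];m=(v[...,1]<90)|(im[y0:y0+h,x0:x0+w,0]<45)
    k=big(m)+[x0,y0];print('race contour',k.min(0),k.max(0),cv2.fitEllipse(k))
    for z in (18,9,0): print(z,circ(plane(n,k,z)))
E
```

```text
scene bench z 1.584143129134759 zmax arbor 87.36189099927196
5 18 410 [569.  113.3  11.7] 11.9 [463.2  79.8] [618.1 157. ]
22 34 131 [588.7 113.8  28.7] 29.0 [555.4  94.4] [604.  142.2]
40 55 87 [583.4 115.8  44.9] 45.0 [561.1 102.2] [596.3 134.6]
76 95 68 [580.2 118.5  83.1] 83.9 [563.4 106.2] [591.9 130.2]
foot contour area 705.0
13 (array([562.10023598, 125.04194397]), np.float64(49.97653665122654))
7 (array([556.5730263 , 127.50579085]), np.float64(50.39272091546909))
0 (array([550.12461501, 130.38027887]), np.float64(50.87826922376724))
race 149 17.070894215728003 [ 460.2 -224.9   16.6] [ 433.1 -250.8   12.2] [ 487.  -199.1   20.8]
race contour [150 179] [170 196] ((160.30384826660156, 187.60357666015625), (17.250944137573242, 19.83095359802246), 81.79267120361328)
18 (array([ 465.69609577, -224.85410487]), np.float64(28.635693948413966))
9 (array([ 456.13470677, -225.53373889]), np.float64(28.99589322238052))
0 (array([ 446.57331777, -226.21337291]), np.float64(29.356092496354115))
top bench z 0.2171701633393468 zmax arbor 89.58030015440283
5 18 666 [576.6 116.9  13. ] 13.1 [53
[... 203 characters left out ...]
0.4 131.2]
foot contour area 1071.0
13 (array([577.65597076, 118.80078107]), np.float64(38.99587209123134))
7 (array([577.86717274, 119.66345561]), np.float64(39.24788048490742))
0 (array([578.11357504, 120.66990924]), np.float64(39.54189027752832))
race 213 18.139553811425685 [ 458.6 -226.1   18.2] [ 433.6 -251.3   12. ] [ 484.5 -200.4   22.6]
race contour [325 260] [350 284] ((337.8679504394531, 271.7643737792969), (23.71843147277832, 25.12999153137207), 129.1973876953125)
18 (array([ 459.51887857, -224.37803791]), np.float64(25.87447657312646))
9 (array([ 458.68601587, -226.42168951]), np.float64(26.12665292379573))
0 (array([ 457.85315316, -228.46534111]), np.float64(26.378829274459736))
```

```bash
python3 - <<'E'
from h import *
Z={n:np.load(f'pics/{n}0.npz') for n in('scene','top')}
print('idx top',plane('top',[[150+255/400*60,180+292/400*60],[150+240/400*60,180+278/400*60],[150+265/400*60,180+303/400*60]],13).round(1))
for n,ab in(('scene',(285,165,45,40)),('top',(160,190,40,40))):
    im,d=Z[n]['im'],Z[n]['d'];uv,P,c=cloud(n,im,d,*ab)
    s=(P[:,2]>80);q=P[s][:,:2];u,sv,vt=np.linalg.svd(q-q.mean(0));r=cv2.minAreaRect(q.astype(np.float32))
    print(n,q.mean(0),np.degrees(np.arctan2(vt[0,1],vt[0,0])),r)
# white dot
for n,ab,z in(('scene',(290,165,35,20),86),('top',(165,200,16,20),86)):
    im=Z[n]['im'];g=im.min(2)[ab[1]:ab[1]+ab[3],ab[0]:ab[0]+ab[2]]
    print(n);print(g)
E
```

```text
idx top [[551.3  95.1  13. ]
 [555.5 100.   13. ]
 [547.9  91.8  13. ]]
scene [579.70439221 118.73545873] 38.57966808968636 ((578.753173828125, 119.16351318359375), (28.83607292175293, 12.518285751342773), 35.65463638305664)
top [577.03757816 118.40429626] -139.43776692921344 ((577.1388549804688, 118.63470458984375), (30.990503311157227, 11.924613952636719), 38.632354736328125)
scene
[[ 89  71  77  87 105  98  74  70  68  69  69  68  72  67  70  73  70  70
   72  67  67  67  64  68  67  70  64  67  65  66  67  68  69  67  67]
 [ 68  71  89 102 106  96  71  70  71  71  71  70  72  73  71  72  72  68
   65  69  66  67  68  67  65  68  67  66  68  70  68  72  71  67  73]
 [ 71  86 111 122 114  90  70  67  73  71  71  68  69  70  69  70  67  67
   66  68  63  65  69  64  69  63  67  68  66  72  69  71  74  70  71]
 [ 91 111 123 119 103  77  69  74  71  67  68  67  68  67  67  67  68  68
   66  67  67  67  65  66  69  65  70  71  69  66  71  69  69  65  65]
 [113 121 124 109  87  68  68  70  68  68  61  62  62  62  65  68  63  70
   67  70  66  71  69  70  69  69  67  66  68  64  65  63  
[... 2832 characters left out ...]
  65  41  22  39  57  55  36]
 [114  93 117  93  29  64 119 119 116  64  49  44  25  39  41  44]
 [116 116  98  96  34  33  80  97  79  54  54  48  30  18  51  43]
 [117 108  89 108  89  29  41  45  52  53  50  57  48  30  27  33]
 [117  83 114 122 122  58  27  43  51  53  57  57  52  42  25  53]
 [112 119  98 121 119  87  59  30  47  52  51  54  56  45  14  38]
 [ 93 118  81 114 120 121 108  68  41  49  54  50  45  35  22  63]
 [ 97 113 114 102 116 120 119 121  76  58  47  36  23  42  65  74]
 [112  99 115 116 102 117 115 120 121  99  74  63  62  86 120  48]
 [115 114 109 109 114 114 109 119 117 117 118 117 117 120 111  75]
 [116 114  96 110 115 115 113 117 119 117 101 100  90 103  87 110]]
```

```bash
python3 - <<'E'
from h import *
from scipy.spatial.transform import Rotation as R
print('dot',tri((305.3,171.5),(172.1,209.6)))
s=monitor.read_state();M=R.from_euler('xyz',s['orientation']).as_matrix();print(M.round(3))
y=M[:,1];print('jaw az',np.degrees(np.arctan2(y[1],y[0])),'q1',np.degrees(s['joints'][0]))
E
```

```text
dot (array([577.36262801, 118.77940402,  87.852308  ]), np.float64(0.20670835409688987))
[[-0.     0.306 -0.952]
 [ 0.001 -0.952 -0.306]
 [-1.    -0.002  0.   ]]
jaw az -72.19546216069956 q1 -72.19381451916354
```

>>> arm_command(
  xyz=[
    [3, 3.7, 0],
    [6, 7.4, 0],
    [9, 11.1, 0],
    [12, 14.8, 0],
    [15, 18.5, 0],
  ],
  delta_rot=[
    [0, 0, 4],
    [0, 0, 8],
    [0, 0, 12],
    [0, 0, 16],
    [0, 0, 20],
  ],
  hand=[0.7, 0.7, 0.7, 0.7, 0.7],
  newtons=40,
)

```text
time_s: 0.6
tcp_pos: [334.1, -384.5, 231.0]
orientation: [-1.715, 1.57, 2.089]
force: [0.3, 0.2, -0.3]
finger_gap: 0.851
```

```bash
cat > st.py <<'E'
from h import *
from scipy.spatial.transform import Rotation as R
def st(pr=True):
    s=monitor.read_state();M=R.from_euler('xyz',s['orientation']).as_matrix();y=M[:,1]
    az=np.degrees(np.arctan2(y[1],y[0]))
    if pr: print('t',round(s['time_s'],2),'tcp',s['tcp_pos'].round(1),'az',az.round(1),'down',M[:,0].round(3),'q',np.degrees(s['joints']).round(1),'F',s['force'].round(1),'T',s['ft_torque'].round(2),'gap',round(s['finger_gap'],3))
    return s
if __name__=='__main__': st()
E
python3 st.py
```

```text
t 0.6 tcp [ 334.1 -384.5  231. ] az -52.1 down [-0.  0. -1.] q [-49.    8.2 -15.1  66.7   0.   93. ] F [ 0.3  0.2 -0.3] T [-0.03 -0.06  0.05] gap 0.851
```

>>> arm_command(
  xyz=[
    [2.5, 3.2, -2.6],
    [5, 6.4, -5.2],
    [7.5, 9.6, -7.8],
    [10.1, 12.9, -10.4],
    [12.6, 16.1, -13],
  ],
  delta_rot=[
    [0, 0, 8],
    [0, 0, 16],
    [0, 0, 24],
    [0, 0, 32],
    [0, 0, 40],
  ],
  hand=[0.7, 0.7, 0.7, 0.7, 0.7],
)

```text
time_s: 1.1
tcp_pos: [460.1, -223.6, 100.2]
orientation: [2.617, 1.571, 0.84]
force: [-0.4, -0.4, 0.5]
finger_gap: 0.852
```

```bash
cat > look.py <<'E'
import sys
from st import *
k=sys.argv[1];ss=st()
o=[]
for n,a in(('scene',sys.argv[2]),('top',sys.argv[3])):
    x,y,w,h=map(int,a.split(','));im,d=get_image(n);np.savez(f'pics/{n}{k}.npz',im=im,d=d)
    f=400/w;c=np.clip(im[y:y+h,x:x+w,::-1].astype(float)*(1.5 if n=='scene' else 2.2),0,255).astype(np.uint8)
    o.append(cv2.resize(c,(400,int(h*f)),interpolation=cv2.INTER_CUBIC))
H=max(i.shape[0] for i in o)
cv2.imwrite(f'pics/l{k}.png',np.hstack([np.pad(i,((0,H-i.shape[0]),(0,0),(0,0))) for i in o]))
E
python3 look.py 1 110,100,110,110 290,220,100,100
```

```text
t 1.1 tcp [ 460.1 -223.6  100.2] az -11.9 down [ 0.  0. -1.] q [-25.9  13.9 -26.2  49.9   0.   75.9] F [-0.4 -0.4  0.5] T [-0.02 -0.06  0.04] gap 0.852
```

View pics/l1.png

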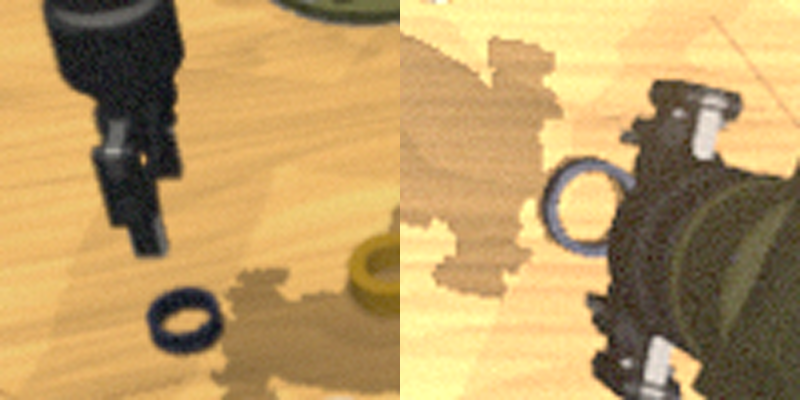

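The gripper is above the race, the fingers straddle it along x, and nothing else is near. I'll descend.

>>> arm_command(
  xyz=[
    [0, 0, -3.5],
    [0, 0, -6.5],
    [0, 0, -8.5],
    [0, 0, -9.3],
    [0, 0, -9.6],
  ],
  delta_rot=[
    [0, 0, 0],
    [0, 0, 0],
    [0, 0, 0],
    [0, 0, 0],
    [0, 0, 0],
  ],
  hand=[0.7, 0.7, 0.7, 0.7, 0.7],
)

```text
time_s: 1.7
tcp_pos: [458.8, -225.5, 4.8]
orientation: [-1.673, 1.569, 2.825]
force: [-0.3, 0.4, 0.9]
finger_gap: 0.851
```

```bash
python3 look.py 2 110,100,110,110 290,220,100,100
```

```text
t 1.7 tcp [ 458.8 -225.5    4.8] az -12.3 down [-0.001  0.    -1.   ] q [-26.2  20.5 -31.9  37.6  -0.   76.1] F [-0.3  0.4  0.9] T [0.01 0.01 0.  ] gap 0.851
```

View pics/l2.png

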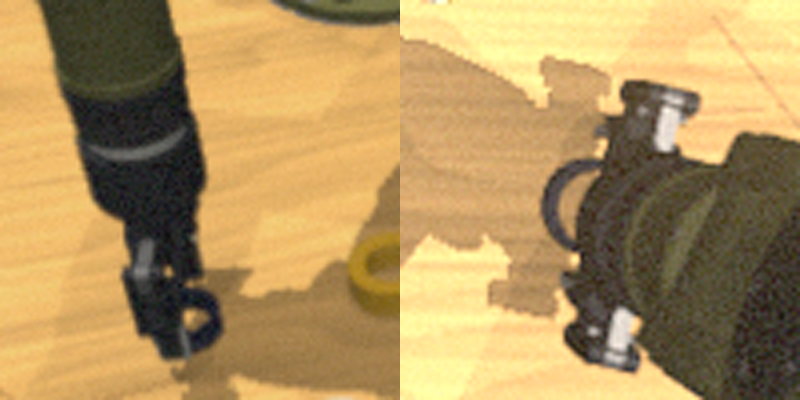

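>>> arm_command(
  xyz=[
    [0, 0, -0.3],
    [0, 0, -0.3],
    [0, 0, -0.3],
    [0, 0, -0.3],
    [0, 0, -0.3],
  ],
  delta_rot=[
    [0, 0, 0],
    [0, 0, 0],
    [0, 0, 0],
    [0, 0, 0],
    [0, 0, 0],
  ],
  hand=[0.7, 0.4, 0.2, 0, -0.2],
  newtons=40,
)

```text
time_s: 2.3
tcp_pos: [459.8, -225.5, 3.3]
orientation: [1.077, 1.57, -0.707]
force: [-1.9, 0.4, 6.5]
finger_gap: 0.594
```

>>> arm_command(
  xyz=[
    [0, 0, 0],
    [0, 0, 0],
    [0, 0, 0],
    [0, 0, 0],
    [0, 0, 0],
  ],
  delta_rot=[
    [0, 0, 0],
    [0, 0, 0],
    [0, 0, 0],
    [0, 0, 0],
    [0, 0, 0],
  ],
  hand=[-0.4, -0.5, -0.5, -0.5, -0.5],
)

```text
time_s: 2.8
tcp_pos: [459.9, -225.5, 3.3]
orientation: [1.094, 1.57, -0.69]
force: [-1.9, 0.9, 6.1]
finger_gap: 0.593
```

```bash
python3 look.py 3 110,100,110,110 290,220,100,100
```

```text
t 2.8 tcp [ 459.9 -225.5    3.3] az -12.2 down [ 0.001 -0.001 -1.   ] q [-26.1  20.7 -32.   37.3  -0.   76.1] F [-1.9  0.9  6.1] T [ 0.14  0.41 -0.01] gap 0.593
```

View pics/l3.png

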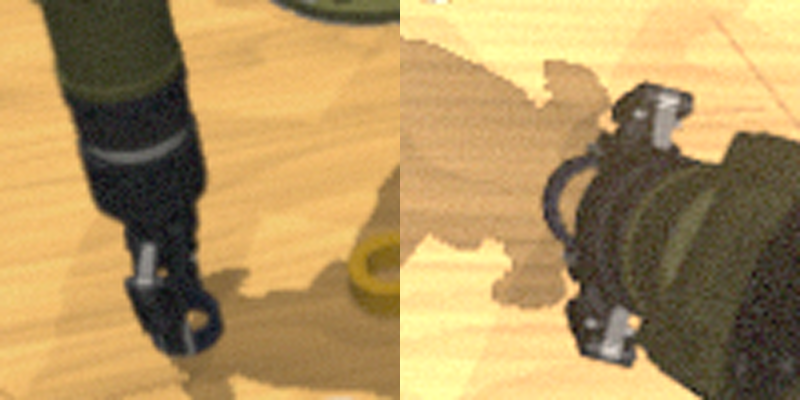

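>>> arm_command(
  xyz=[
    [0, 0, 0.5],
    [0, 0, 2.5],
    [0, 0, 5.5],
    [0, 0, 9],
    [0, 0, 13],
  ],
  delta_rot=[
    [0, 0, 0],
    [0, 0, 0],
    [0, 0, 0],
    [0, 0, 7],
    [0, 0, 14],
  ],
  hand=[-0.5, -0.5, -0.5, -0.5, -0.5],
)

```text
time_s: 3.4
tcp_pos: [458.6, -224.8, 133.2]
orientation: [-2.113, 1.569, 2.636]
force: [0.4, -0.2, -1.6]
finger_gap: 0.594
```

```bash
python3 look.py 4 90,60,130,130 270,220,120,120
```

```text
t 3.4 tcp [ 458.6 -224.8  133.2] az 2.1 down [-0.001  0.001 -1.   ] q [-26.1  12.1 -23.7  54.3   0.   61.8] F [ 0.4 -0.2 -1.6] T [-0.04 -0.06  0.  ] gap 0.594
```

View pics/l4.png

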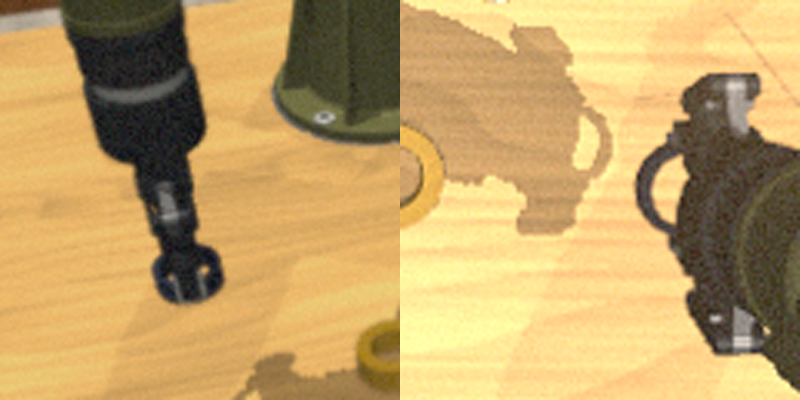

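The race is held level and was lifted cleanly. I'll carry it across.

>>> arm_command(
  xyz=[
    [1.4, 4.1, 0],
    [2.8, 8.2, 0],
    [4.2, 12.3, 0],
    [5.6, 16.4, 0],
    [7, 20.5, 0],
  ],
  delta_rot=[
    [0, 0, 8],
    [0, 0, 16],
    [0, 0, 24],
    [0, 0, 32],
    [0, 0, 40],
  ],
  hand=[-0.5, -0.5, -0.5, -0.5, -0.5],
)

```text
time_s: 4.0
tcp_pos: [529.4, -18.6, 131.9]
orientation: [-2.313, 1.57, 3.134]
force: [0.0, -0.8, -1.1]
finger_gap: 0.591
```

>>> arm_command(
  xyz=[
    [1.4, 4.1, 0],
    [2.8, 8, 0],
    [3.9, 11.2, 0],
    [4.6, 13.2, 0],
    [4.8, 13.9, 0],
  ],
  delta_rot=[
    [0, 0, 8],
    [0, 0, 16],
    [0, 0, 24],
    [0, 0, 30],
    [0, 0, 30],
  ],
  hand=[-0.5, -0.5, -0.5, -0.5, -0.5],
)

```text
time_s: 4.5
tcp_pos: [577.7, 121.0, 131.6]
orientation: [2.763, 1.57, 2.448]
force: [-0.2, -0.8, -1.1]
finger_gap: 0.588
```

```bash
python3 look.py 5 240,100,100,120 130,160,110,110
```

```text
t 4.5 tcp [577.7 121.  131.6] az 72.0 down [-0.  0. -1.] q [ 11.8  20.2 -13.   56.8   0.   29.8] F [-0.2 -0.8 -1.1] T [-0.02  0.03 -0.  ] gap 0.588
```

View pics/l5.png

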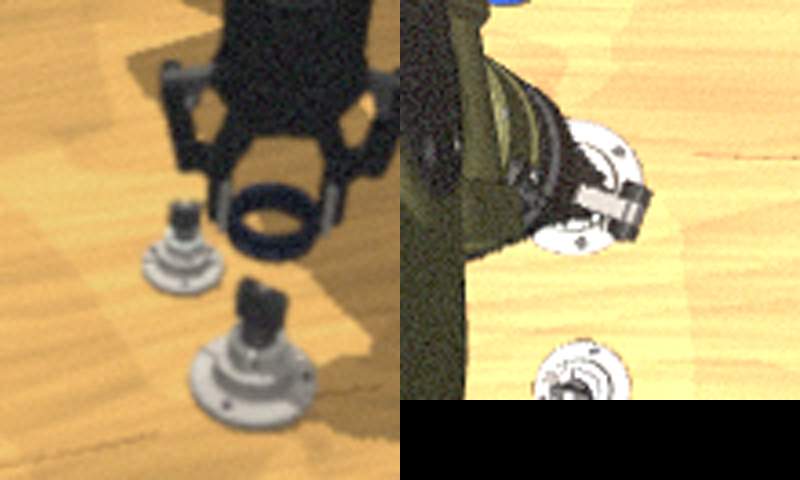

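```bash
python3 - <<'E'
from h import *
z=np.load('pics/scene5.npz');im,d=z['im'],z['d']
x0,y0,w,h=288,140,40,30
hsv=cv2.cvtColor(im,cv2.COLOR_RGB2HSV)
uv,P,c=cloud('scene',im,d,x0,y0,w,h)
s=(np.abs(P[:,0]-577)<34)&(np.abs(P[:,1]-119)<34)&(P[:,2]>115)&(P[:,2]<150)
bl=(c[:,2].astype(int)>c[:,0])&(c.max(1)<75)
q=P[s&bl];print(len(q),q.mean(0),q.min(0),q.max(0),np.percentile(q,[3,97],axis=0))
m=(s&bl).reshape(h,w);cv2.imwrite('pics/mk.png',cv2.resize(m.astype(np.uint8)*255,None,fx=10,fy=10,interpolation=0))
t=q[q[:,2]>np.percentile(q[:,2],97)-5]
print('top rim',len(t),t.mean(0),circ(t))
print(pix('scene',[[577.4,118.7,138],[577.4,118.7,147],[577.4,118.7,129],[577.4,118.7,86]]))
k=big(m);print(cv2.fitEllipse(cv2.convexHull(k)+np.array([x0,y0])),cv2.boundingRect(k))
E
```

```text
230 [579.99536443 119.72032491 141.41386858] [553.07772808  85.67717583 131.22870779] [604.17235222 144.07065982 148.94425812] [[555.15909649  96.62806233 133.19976337]
 [603.23287302 141.80335961 147.34251023]]
top rim 121 [580.59941351 121.32474547 145.48385504] (array([579.26437899, 118.89332413]), np.float64(23.243406265837795))
[[307.02406618 155.31042721]
 [307.36011736 152.26566172]
 [306.69242183 158.31274304]
 [305.16627988 172.09658579]]
((307.906005859375, 154.8944549560547), (18.33585548400879, 22.688865661621094), 94.10264587402344) (9, 6, 23, 19)
```

View pics/mk.png

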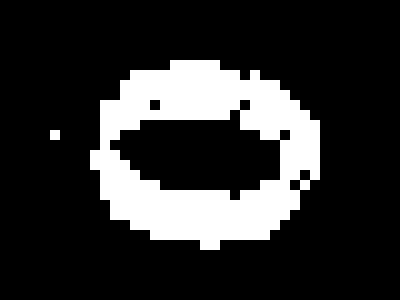

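>>> arm_command(
  xyz=[
    [0, 0, -1],
    [0, 0, -2],
    [0, 0, -3],
    [0, 0, -3.3],
    [0, 0, -3.3],
  ],
  delta_rot=[
    [0, 0, 0],
    [0, 0, 0],
    [0, 0, 0],
    [0, 0, 0],
    [0, 0, 0],
  ],
  hand=[-0.5, -0.5, -0.5, -0.5, -0.5],
)

```text
time_s: 5.1
tcp_pos: [576.7, 118.1, 98.3]
orientation: [-2.615, 1.569, -2.933]
force: [-0.3, 0.0, -1.4]
finger_gap: 0.592
```

```bash
python3 look.py 6 240,100,100,120 130,160,110,110; python3 - <<'E'
from h import *
z=np.load('pics/scene6.npz');im,d=z['im'],z['d']
x0,y0,w,h=285,145,45,40
uv,P,c=cloud('scene',im,d,x0,y0,w,h)
s=(np.abs(P[:,0]-577)<34)&(np.abs(P[:,1]-119)<34)&(P[:,2]>90)&(P[:,2]<120)
bl=(c[:,2].astype(int)>c[:,0])&(c.max(1)<75)
m=(s&bl).reshape(h,w)
n,l,stt,_=cv2.connectedComponentsWithStats(m.astype(np.uint8));i=1+np.argmax(stt[1:,4]);m=l==i
q=P[m.ravel()];print(len(q),np.percentile(q,[3,97],axis=0))
k=big(m);print(cv2.fitEllipse(cv2.convexHull(k)+np.array([x0,y0])),cv2.boundingRect(k+np.array([x0,y0])))
print(pix('scene',[[577.4,118.7,105],[577.4,118.7,86]]))
E
```

```text
t 5.1 tcp [576.7 118.1  98.3] az 71.8 down [-0.002 -0.    -1.   ] q [ 11.6  21.7 -15.5  52.9  -0.   29.8] F [-0.3  0.  -1.4] T [ 0.    0.04 -0.02] gap 0.592
216 [[554.61809166  93.34211753  95.9310612 ]
 [602.19871754 139.23291436 114.30124945]]
((305.42425537109375, 166.39613342285156), (19.572463989257812, 22.12273597717285), 84.05914306640625) (295, 157, 23, 20)
[[305.82897861 166.11764918]
 [305.16627988 172.09658579]]
```

View pics/l6.png

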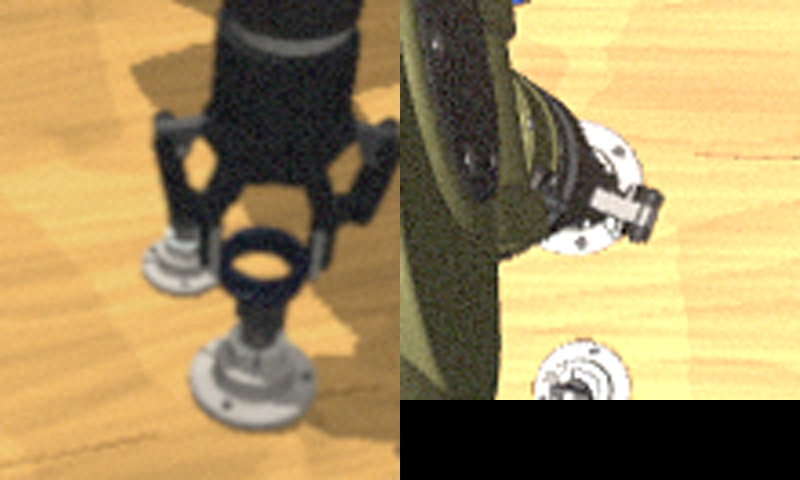

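>>> arm_command(
  xyz=[
    [0, 0, -0.9],
    [0, 0, -1.8],
    [0, 0, -2.7],
    [0, 0, -3.6],
    [0, 0, -4.3],
  ],
  delta_rot=[
    [0, 0, 0],
    [0, 0, 0],
    [0, 0, 0],
    [0, 0, 0],
    [0, 0, 0],
  ],
  hand=[-0.5, -0.5, -0.5, -0.5, -0.5],
)

```text
time_s: 5.7
tcp_pos: [577.0, 118.7, 55.0]
orientation: [-2.626, 1.57, -2.943]
force: [-0.2, 1.0, -1.9]
finger_gap: 0.591
```

```bash
python3 look.py 7 260,120,80,90 130,160,110,110
```

```text
t 5.7 tcp [577.  118.7  55. ] az 71.8 down [-0.001 -0.    -1.   ] q [ 11.6  24.1 -18.3  47.7   0.   29.8] F [-0.2  1.  -1.9] T [-0.06 -0.01  0.01] gap 0.591
```

View pics/l7.png

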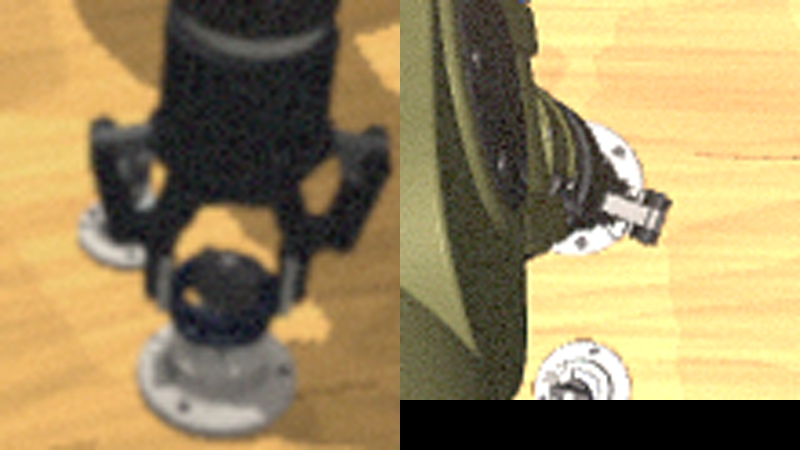

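>>> arm_command(
  xyz=[
    [0, 0, -0.4],
    [0, 0, -0.7],
    [0, 0, -0.9],
    [0, 0, -1.1],
    [0, 0, -1.3],
  ],
  delta_rot=[
    [0, 0, 0],
    [0, 0, 0],
    [0, 0, 0],
    [0, 0, 0],
    [0, 0, 0],
  ],
  hand=[-0.5, -0.5, -0.5, -0.5, -0.5],
)

```text
time_s: 6.3
tcp_pos: [577.6, 118.8, 43.3]
orientation: [0.463, 1.571, 0.145]
force: [0.3, 0.4, -0.8]
finger_gap: 0.588
```

```bash
python3 st.py
```

```text
t 6.3 tcp [577.6 118.8  43.3] az 71.8 down [ 0.  0. -1.] q [ 11.6  24.8 -19.   46.2  -0.   29.8] F [ 0.3  0.4 -0.8] T [-0.02 -0.01  0.04] gap 0.588
```

>>> arm_command(
  xyz=[
    [0, 0, -0.2],
    [0, 0, -0.4],
    [0, 0, -0.6],
    [0, 0, -0.7],
    [0, 0, -0.8],
  ],
  delta_rot=[
    [0, 0, 0],
    [0, 0, 0],
    [0, 0, 0],
    [0, 0, 0],
    [0, 0, 0],
  ],
  hand=[-0.5, -0.5, -0.5, -0.5, -0.5],
)

```text
time_s: 6.8
tcp_pos: [577.5, 118.7, 35.2]
orientation: [-2.33, 1.571, -2.648]
force: [-0.8, -0.0, -0.4]
finger_gap: 0.591
```

>>> arm_command(
  xyz=[
    [0, 0, -0.1],
    [0, 0, -0.1],
    [0, 0, -0.2],
    [0, 0, -0.2],
    [0, 0, -0.2],
  ],
  delta_rot=[
    [0, 0, 0],
    [0, 0, 0],
    [0, 0, 0],
    [0, 0, 0],
    [0, 0, 0],
  ],
  hand=[-0.5, -0.5, -0.5, -0.5, -0.5],
)

```text
time_s: 7.3
tcp_pos: [577.6, 118.8, 33.4]
orientation: [0.481, 1.571, 0.164]
force: [-0.6, -0.4, -0.9]
finger_gap: 0.589
```

```bash
python3 st.py
```

```text
t 7.3 tcp [577.6 118.8  33.4] az 71.8 down [ 0.  0. -1.] q [ 11.6  25.4 -19.5  45.1  -0.   29.8] F [-0.6 -0.4 -0.9] T [ 0.01 -0.04 -0.  ] gap 0.589
```

>>> arm_command(
  xyz=[
    [0, 0, -0.05],
    [0, 0, -0.1],
    [0, 0, -0.1],
    [0, 0, -0.1],
    [0, 0, -0.1],
  ],
  delta_rot=[
    [0, 0, 0],
    [0, 0, 0],
    [0, 0, 0],
    [0, 0, 0],
    [0, 0, 0],
  ],
  hand=[-0.5, -0.5, -0.5, -0.5, -0.5],
)

```text
time_s: 7.8
tcp_pos: [577.7, 118.8, 33.3]
orientation: [0.445, 1.57, 0.128]
force: [-2.6, -0.7, 7.5]
finger_gap: 0.593
```

```bash
python3 look.py 8 260,120,80,90 130,160,110,110
```

```text
t 7.8 tcp [577.7 118.8  33.3] az 71.8 down [ 0.001  0.    -1.   ] q [ 11.6  25.4 -19.5  45.   -0.   29.8] F [-2.6 -0.7  7.5] T [-0.13  0.57 -0.03] gap 0.593
```

View pics/l8.png

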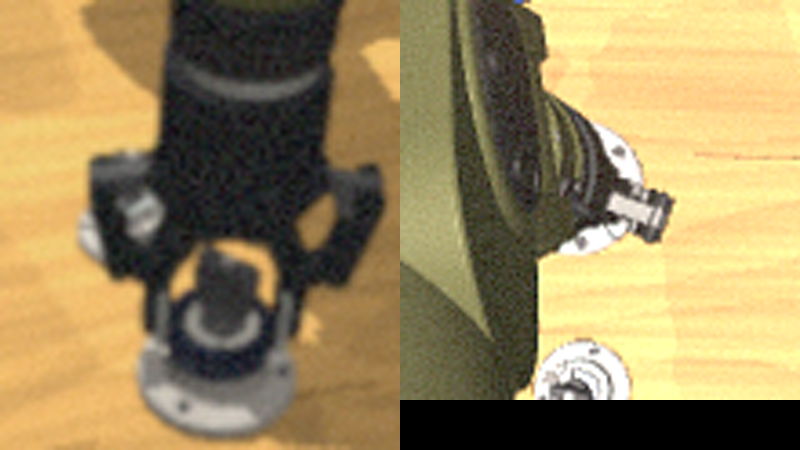

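The race has reached the shoulder: contact came at TCP z 33.3, exactly 30 mm above the bench reading of 3.3. The picture shows the jaws standing inside the race. I'll ease off the preload and release.

>>> arm_command(
  xyz=[
    [0, 0, 0.05],
    [0, 0, 0.05],
    [0, 0, 0.05],
    [0, 0, 0.05],
    [0, 0, 0.05],
  ],
  delta_rot=[
    [0, 0, 0],
    [0, 0, 0],
    [0, 0, 0],
    [0, 0, 0],
    [0, 0, 0],
  ],
  hand=[0.2, 0.3, 0.5, 0.5, 0.5],
)

```text
time_s: 8.4
tcp_pos: [577.4, 118.7, 32.7]
orientation: [-2.603, 1.571, -2.921]
force: [-0.2, -0.8, 1.5]
finger_gap: 0.749
```

```bash
python3 look.py 9 260,120,80,90 130,160,110,110
```

```text
t 8.4 tcp [577.4 118.7  32.7] az 71.8 down [-0. -0. -1.] q [ 11.6  25.5 -19.5  45.   -0.   29.8] F [-0.2 -0.8  1.5] T [-0.03  0.01  0.01] gap 0.749
```

View pics/l9.png

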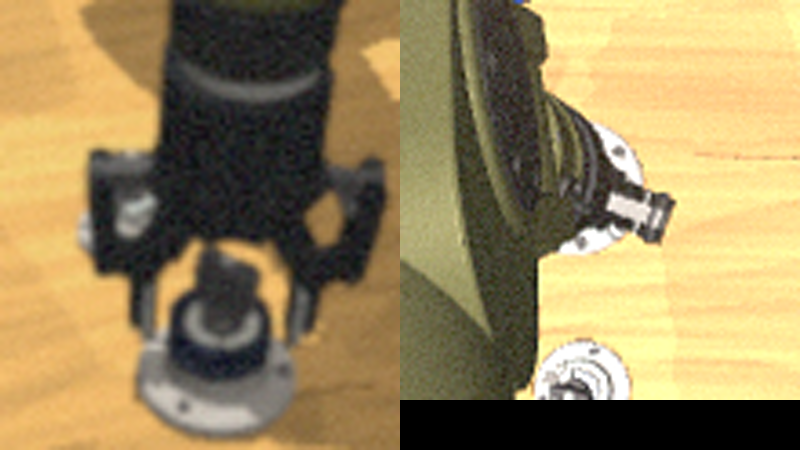

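Released, with the race seated on the shoulder. I'll rise straight up, then swing aside for a clear view of the bar.

>>> arm_command(
  xyz=[
    [0, 0, 1.5],
    [0, 0, 4],
    [0, 0, 7.5],
    [0, -4, 10],
    [0, -9, 10],
  ],
  delta_rot=[
    [0, 0, 0],
    [0, 0, 0],
    [0, 0, 8],
    [0, 0, 16],
    [0, 0, 24],
  ],
  hand=[0.5, 0.5, 0.5, 0.5, 0.5],
)

```text
time_s: 9.0
tcp_pos: [580.6, 30.7, 137.1]
orientation: [-0.017, 1.563, 0.091]
force: [2.5, -0.5, 0.4]
finger_gap: 0.752
```

>>> arm_command(
  xyz=[
    [0, -5, 0],
    [-2, -9.5, 0],
    [-5, -13, 0],
    [-6, -16, 0],
    [-6, -16, 0],
  ],
  delta_rot=[
    [0, 0, 8],
    [0, 0, 16],
    [0, 0, 24],
    [0, 0, 32],
    [0, 0, 32],
  ],
  hand=[0.5, 0.5, 0.5, 0.5, 0.5],
)

```text
time_s: 9.5
tcp_pos: [515.9, -133.2, 132.9]
orientation: [-2.665, 1.57, -2.011]
force: [0.5, 0.3, 0.2]
finger_gap: 0.75
```

```bash
python3 look.py 10 260,130,80,90 150,180,60,60; python3 - <<'E'
from h import *
for k in range(3):
    for n in('scene','top'):
        im,d=get_image(n);np.savez(f'pics/{n}10_{k}.npz',im=im,d=d)
E
```

```text
t 9.5 tcp [ 515.9 -133.2  132.9] az 127.5 down [-0.001 -0.001 -1.   ] q [-14.4  14.3 -20.9  54.8  -0.1 -51.9] F [0.5 0.3 0.2] T [ 0.02 -0.    0.07] gap 0.75
```

View pics/l10.png

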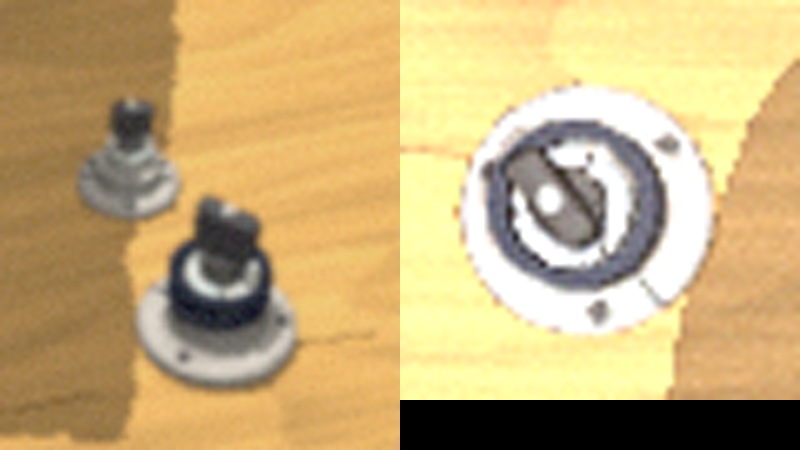

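The race sits flat on the hub, round the jaws, and the foot is unmoved. Now the precise bar angle and the race height.

```bash
python3 - <<'E'
from h import *
for n,ab in(('scene',(285,160,45,50)),('top',(155,185,45,45))):
    ims=[];ds=[]
    for k in('10','10_0','10_1','10_2'):
        z=np.load(f'pics/{n}{k}.npz');ims.append(z['im'].astype(float));ds.append(z['d'])
    im=np.mean(ims,0);d=np.median(ds,0)
    uv,P,c=cloud(n,im,d,*ab)
    for lo in(80,78,70):
        q=P[P[:,2]>lo][:,:2];_,_,vt=np.linalg.svd(q-q.mean(0));r=cv2.minAreaRect(q.astype(np.float32))
        print(n,lo,len(q),q.mean(0).round(1),np.degrees(np.arctan(vt[0,1]/vt[0,0])).round(1),r)
    rr=np.hypot(P[:,0]-577.4,P[:,1]-118.7)
    s=(rr>21)&(rr<25)&(P[:,2]>40)&(P[:,2]<56);q=P[s]
    print('race top z',np.median(q[:,2]),len(q)); A=np.c_[q[:,:2]-[577.4,118.7],np.ones(len(q))];print('tilt',np.linalg.lstsq(A,q[:,2],rcond=None)[0])
    if n=='top':
        x0,y0,w,h=162,199,22,22
        g=im[y0:y0+h,x0:x0+w].min(2);f=10
        print(g.astype(int))
        cv2.imwrite('pics/bar.png',cv2.resize(np.clip(g*2.2,0,255).astype(np.uint8),None,fx=25,fy=25,interpolation=cv2.INTER_CUBIC))
E
```

```text
scene 80 55 [585.5 115.8] -24.2 ((740.8682250976562, 51.08575439453125), (26.706480026245117, 376.51483154296875), 67.21534729003906)
scene 78 66 [584.8 116. ] -24.0 ((740.8566284179688, 51.20944595336914), (28.87883186340332, 376.48736572265625), 67.51256561279297)
scene 70 91 [583.8 116.1] -23.7 ((740.8566284179688, 51.20944595336914), (28.87883186340332, 376.48736572265625), 67.51256561279297)
race top z 47.39501030103611 60
tilt [-4.81297047e-02  2.37697241e-02  4.72494494e+01]
top 80 101 [577.3 118.5] 39.6 ((577.2630615234375, 118.84449005126953), (31.008562088012695, 11.813496589660645), 39.534034729003906)
top 78 103 [577.1 118.3] 40.5 ((577.22802734375, 118.79241943359375), (31.123760223388672, 11.824324607849121), 39.644344329833984)
top 70 109 [577.1 118. ] 39.8 ((577.2052001953125, 118.77351379394531), (31.183032989501953, 11.824324607849121), 39.644344329833984)
race top z 48.13969430806338 138
tilt [-5.02754560e-03  4.52149838e-04  4.81177708e+01]
[[ 79  86 109 137 134  91  87  87  66  47  48  50  49  51  50  51  49  51
   54  59  96 119]
 [ 78 109 138 133  92  91  68  4
[... 1221 characters left out ...]
9  59  63  66  65  66  49  23
   59 146 143 136]
 [139  71  47  49  34  67 146 144 103  67  36  50  62  62  63  66  52  22
   50 147 143 113]
 [141  92  57  49  51  23 136 145 143 126  77  48  57  61  62  52  37  23
   72 148 135  68]
 [136 102  76  46  49  37  70 135 143 143 144  86  67  54  44  24  48  78
   87 146  94  47]
 [133 136 105  55  48  50  33  70 133 141 142 143 117  86  73  75 102 146
   59 126  64  62]
 [132 137 142  88  50  48  51  35  37 120 138 144 143 141 144 139 139 134
   74  52  51  51]
 [137 137 139 141  91  57  46  50  45  28 100 131 131 110 113  92  98  59
   64  51  52  55]
 [137 139 136 137 136 100  64  53  48  49  50  37  40  53  59  63  54  50
   49  52  51  45]]
```

View pics/bar.png

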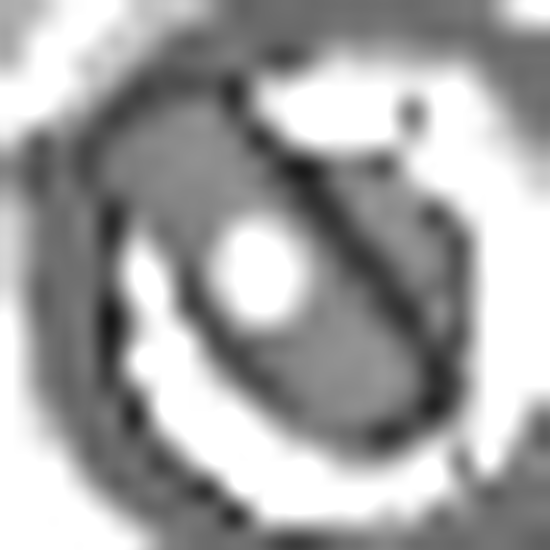

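```bash
python3 - <<'E'
from h import *
def az(pts,z,n='top'):
    W=plane(n,pts,z);_,_,vt=np.linalg.svd(W[:,:2]-W[:,:2].mean(0));return np.degrees(np.arctan(vt[0,1]/vt[0,0])),W.mean(0)
r=np.array([[10,5],[11.4,6],[12,7],[12.5,8],[13.3,9],[14,10],[15,11],[15.8,12],[16.4,13],[17.1,14]])+[162,199]
print(az(r,86))
im=np.mean([np.load(f'pics/top{k}.npz')['im'].astype(float) for k in('10','10_0','10_1','10_2')],0).min(2)
l=np.array([[6.9,10.3],[7.3,11.2],[8,12.6],[8.4,13],[9.3,14],[10.2,15.1]])+[162,199]
print('left',az(l,86))
# corners from picture /25
c=np.array([[232,95],[445,375]])/25-.5+[162,199];print(az(c,86))
# index line
g=im[216:232,180:198].astype(int);print(g)
E
```

```text
(np.float64(39.558618842899364), array([579.77877019, 111.98268152,  86.        ]))
left (np.float64(37.102516159075655), array([573.20552105, 122.18139943,  86.        ]))
(np.float64(39.37198673003684), array([580.90912759, 113.41652425,  86.        ]))
[[ 87 146  94  47  53  53  53  29  49 101 134 139 137 138 137 103  42  50]
 [ 59 126  64  62  52  53  40  42  80 117 140 137 138 136 127  75  44  56]
 [ 74  52  51  51  52  49  26  65 108 130 137 137 139 137 112  59  48  55]
 [ 64  51  52  55  53  35  50 103 142 138 138 138 136 134  78  47  53  53]
 [ 49  52  51  45  35  45  89 127 139 137 136 137 139 116  59  46  52  50]
 [ 49  46  33  35  65  92 109 141 138 136 136 139 127  94  46  52  52  51]
 [ 39  47  65  96 124 139  77 131 138 139 139 137 103  58  48  52  53  51]
 [ 86 108 124 142 138 139 115  80 131 142 137 114  67  45  56  53  55  55]
 [134 139 139 138 137 138 137  98  87 132 112  81  50  52  54  53  56  55]
 [ 63 122 139 137 136 138 141 137  88  75  67  53  57  52  53  53  52  53]
 [ 64  95 139 136 138 139 136 117 100  77  65  59  52  52  52  53  53  49]
 [ 68 100 139 135 138 132 113  96  86  80  81  57  54  54  50  52  52  51]
 [ 93 139 133 114 112  95  73  74  80  79  80  57  52  52  49  52  51  53]
 [114 105  94  76  74  76  75  72  71  71  67  55  48  50  50  50  52  49]
 [ 83  76  69  67  68  70  68  71  68  70  57  52  47  49  50  49  50  50]
 [ 68  71  70  71  73  72  71  72  73  73  60  49  49  52  51  52  53  53]]
```

>>> arm_command(
  xyz=[
    [1.2, 4.5, 0],
    [2.6, 9, 0],
    [4, 13.5, 0],
    [5.2, 18, 0],
    [5.8, 22, 0],
  ],
  delta_rot=[
    [0, 0, 1],
    [0, 0, 1.7],
    [0, 0, 1.7],
    [0, 0, 1.7],
    [0, 0, 1.7],
  ],
  hand=[0.2, 0, -0.2, -0.3, -0.3],
)

```text
time_s: 10.4
tcp_pos: [576.4, 93.0, 132.8]
orientation: [-0.309, 1.57, 0.378]
force: [0.2, 0.4, -0.3]
finger_gap: 0.353
```

>>> arm_command(
  xyz=[
    [0.2, 2, 0],
    [0.2, 3, 0],
    [0.2, 3, -1.5],
    [0.2, 3, -3],
    [0.2, 3, -3],
  ],
  delta_rot=[
    [0, 0, 0],
    [0, 0, 0],
    [0, 0, 0],
    [0, 0, 0],
    [0, 0, 0],
  ],
  hand=[-0.3, -0.3, -0.3, -0.3, -0.3],
)

```text
time_s: 10.9
tcp_pos: [575.7, 119.4, 100.8]
orientation: [2.736, 1.567, -2.862]
force: [-0.3, -1.1, -0.5]
finger_gap: 0.351
```

```bash
python3 look.py 11 260,120,80,90 150,180,60,60
```

```text
t 10.9 tcp [575.7 119.4 100.8] az 129.3 down [-0.004 -0.001 -1.   ] q [ 11.7  21.6 -15.3  53.3  -0.  -27.6] F [-0.3 -1.1 -0.5] T [-0.03  0.04 -0.03] gap 0.351
```

View pics/l11.png

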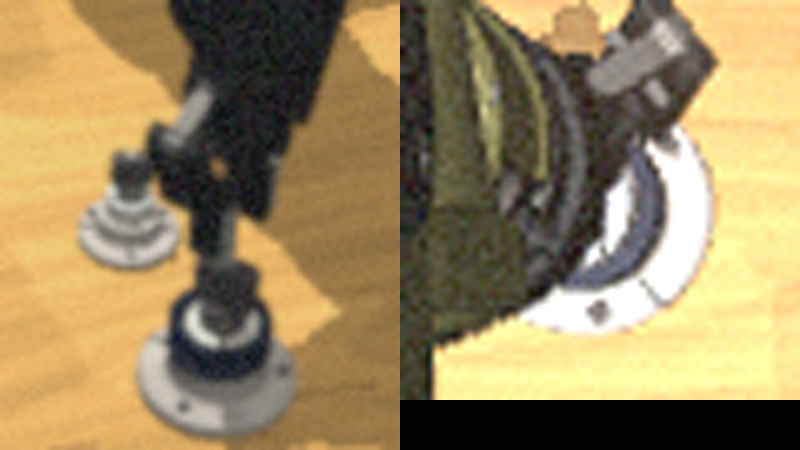

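>>> arm_command(
  xyz=[
    [0, 0, -1],
    [0, 0, -2],
    [0, 0, -3],
    [0, 0, -3.8],
    [0, 0, -3.8],
  ],
  delta_rot=[
    [0, 0, 0],
    [0, 0, 0],
    [0, 0, 0],
    [0, 0, 0],
    [0, 0, 0],
  ],
  hand=[-0.3, -0.3, -0.3, -0.3, -0.3],
)

```text
time_s: 11.5
tcp_pos: [576.3, 119.6, 63.1]
orientation: [2.662, 1.568, -2.935]
force: [0.7, 0.0, 0.3]
finger_gap: 0.348
```

```bash
python3 look.py 12 275,130,50,60 150,180,60,60
```

```text
t 11.5 tcp [576.3 119.6  63.1] az 129.3 down [-0.003 -0.001 -1.   ] q [ 11.7  23.6 -17.8  48.8  -0.  -27.6] F [0.7 0.  0.3] T [-0.03  0.08 -0.03] gap 0.348
```

View pics/l12.png

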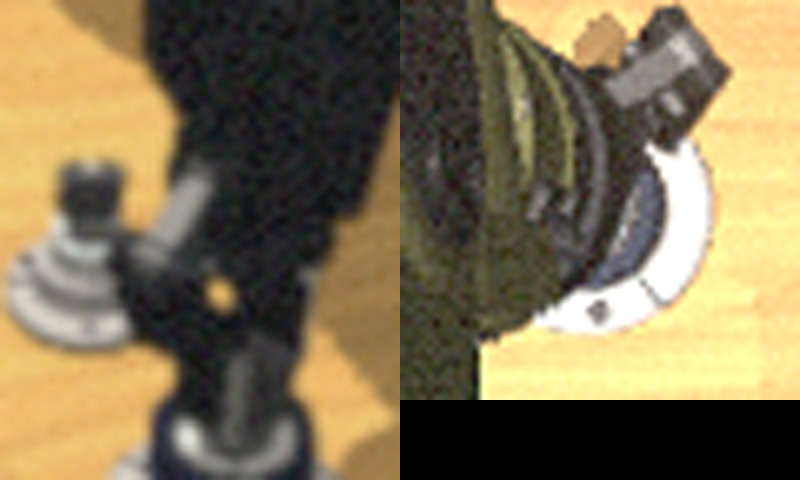

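>>> arm_command(
  xyz=[
    [0, 0, 0],
    [0, 0, 0],
    [0, 0, 0],
    [0, 0, 0],
    [0, 0, 0],
  ],
  delta_rot=[
    [0, 0, 0],
    [0, 0, 0],
    [0, 0, 0],
    [0, 0, 0],
    [0, 0, 0],
  ],
  hand=[-0.4, -0.5, -0.6, -0.64, -0.64],
  newtons=20,
)

```text
time_s: 12.1
tcp_pos: [577.7, 120.0, 65.0]
orientation: [-0.485, 1.571, 0.201]
force: [-0.1, 0.5, 0.2]
finger_gap: 0.185
```

```bash
python3 look.py 13 275,130,50,60 150,180,60,60
```

```text
t 12.1 tcp [577.7 120.   65. ] az 129.3 down [ 0.  0. -1.] q [ 11.7  23.5 -17.7  48.8  -0.  -27.6] F [-0.1  0.5  0.2] T [ 0.08 -0.02  0.01] gap 0.185
```

View pics/l13.png

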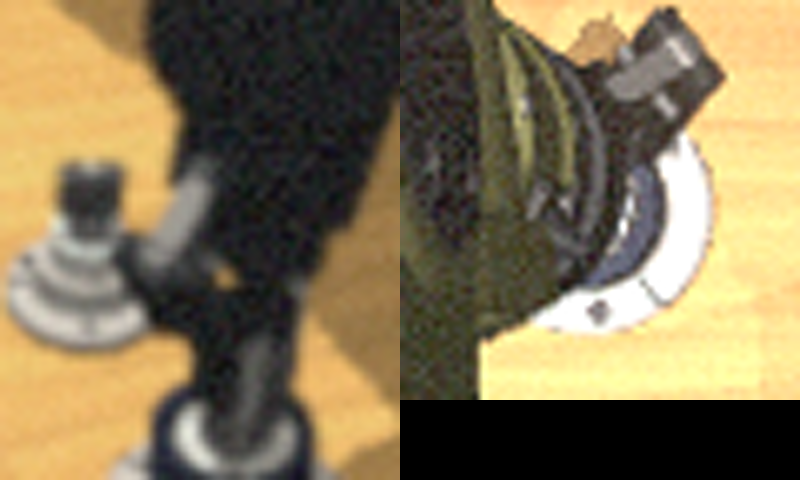

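>>> arm_command(
  xyz=[
    [0, -0.1, -0.1],
    [0, -0.1, -0.2],
    [0, -0.1, -0.3],
    [0, -0.1, -0.4],
    [0, -0.1, -0.5],
  ],
  delta_rot=[
    [0, 0, 0],
    [0, 0, 0],
    [0, 0, 0],
    [0, 0, 0],
    [0, 0, 0],
  ],
  hand=[-0.64, -0.64, -0.64, -0.64, -0.64],
)

```text
time_s: 12.7
tcp_pos: [577.5, 119.0, 59.6]
orientation: [2.453, 1.571, 3.14]
force: [-0.2, 0.6, -0.6]
finger_gap: 0.183
```

```bash
python3 st.py
```

```text
t 12.7 tcp [577.5 119.   59.6] az 129.3 down [-0.  0. -1.] q [ 11.6  23.8 -18.   48.2   0.  -27.7] F [-0.2  0.6 -0.6] T [ 0.05 -0.01 -0.07] gap 0.183
```

Down a little more, looking for contact on the collar.

>>> arm_command(
  xyz=[
    [0, 0, -0.05],
    [0, 0, -0.1],
    [0, 0, -0.15],
    [0, 0, -0.2],
    [0, 0, -0.2],
  ],
  delta_rot=[
    [0, 0, 0],
    [0, 0, 0],
    [0, 0, 0],
    [0, 0, 0],
    [0, 0, 0],
  ],
  hand=[-0.64, -0.64, -0.64, -0.64, -0.64],
)

```text
time_s: 13.2
tcp_pos: [577.6, 119.0, 58.2]
orientation: [-0.485, 1.571, 0.201]
force: [-1.4, -0.1, 3.5]
finger_gap: 0.177
```

```bash
python3 st.py
```

```text
t 13.2 tcp [577.6 119.   58.2] az 129.3 down [ 0.  0. -1.] q [ 11.6  23.9 -18.1  48.   -0.  -27.7] F [-1.4 -0.1  3.5] T [0.02 0.27 0.  ] gap 0.177
```

The tips have met the collar, with 3.5 N at z 58. I'll lean on it before closing so the grip can't disturb the foot.

>>> arm_command(
  xyz=[
    [0, 0, -0.05],
    [0, 0, -0.1],
    [0, 0, -0.12],
    [0, 0, -0.12],
    [0, 0, -0.12],
  ],
  delta_rot=[
    [0, 0, 0],
    [0, 0, 0],
    [0, 0, 0],
    [0, 0, 0],
    [0, 0, 0],
  ],
  hand=[-0.64, -0.64, -0.64, -0.64, -0.64],
)

```text
time_s: 13.7
tcp_pos: [577.7, 119.0, 57.8]
orientation: [-0.441, 1.57, 0.245]
force: [-3.6, -1.8, 12.7]
finger_gap: 0.179
```

```bash
python3 st.py
```

```text
t 13.7 tcp [577.7 119.   57.8] az 129.3 down [ 0.001  0.    -1.   ] q [ 11.6  23.9 -18.1  47.9   0.  -27.7] F [-3.6 -1.8 12.7] T [-0.13  0.94 -0.  ] gap 0.179
```

>>> arm_command(
  xyz=[
    [0, 0, 0],
    [0, 0, 0],
    [0, 0, 0],
    [0, 0, 0],
    [0, 0, 0],
  ],
  delta_rot=[
    [0, 0, 0],
    [0, 0, 0],
    [0, 0, 0],
    [0, 0, 0],
    [0, 0, 0],
  ],
  hand=[-0.68, -0.72, -0.76, -0.8, -0.8],
  newtons=30,
)

```text
time_s: 14.2
tcp_pos: [577.3, 119.9, 57.9]
orientation: [0.869, 1.569, 1.556]
force: [-4.9, 0.6, 13.1]
finger_gap: 0.135
```

```bash
python3 look.py 14 275,130,50,60 150,180,60,60
```

```text
t 14.2 tcp [577.3 119.9  57.9] az 129.4 down [ 0.     0.002 -1.   ] q [ 11.7  23.9 -18.1  48.    0.1 -27.7] F [-4.9  0.6 13.1] T [0.41 1.23 0.11] gap 0.135
```

View pics/l14.png

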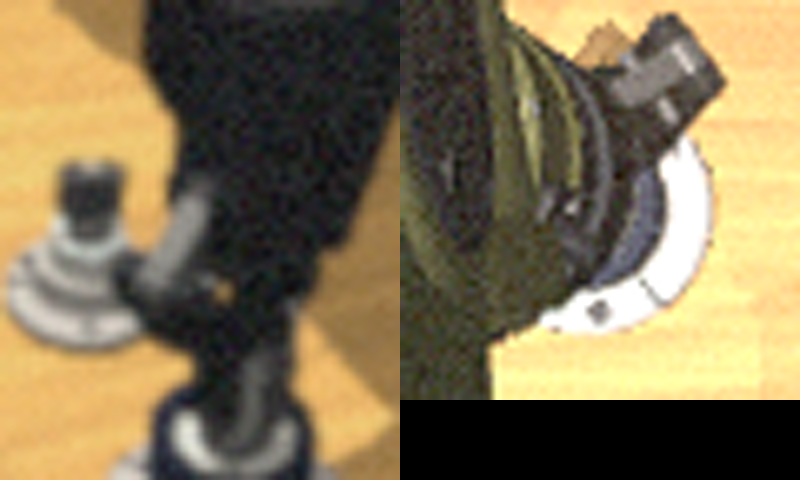

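>>> arm_command(
  xyz=[
    [-0.03, 0.03, 0],
    [-0.06, 0.05, -0.02],
    [-0.1, 0.05, -0.04],
    [-0.1, 0.05, -0.04],
    [-0.1, 0.05, -0.04],
  ],
  delta_rot=[
    [0, 0, 0],
    [0, 0, 0],
    [0, 0, 0],
    [0, 0, 0],
    [0, 0, 0],
  ],
  hand=[-0.9, -0.9, -0.9, -0.9, -0.9],
  newtons=80,
)

```text
time_s: 14.8
tcp_pos: [577.2, 119.9, 58.1]
orientation: [-0.214, 1.569, 0.472]
force: [-3.2, -0.4, 14.2]
finger_gap: 0.126
```

```bash
python3 st.py
```

```text
t 14.8 tcp [577.2 119.9  58.1] az 129.3 down [ 0.002  0.001 -1.   ] q [ 11.7  23.8 -18.2  47.8   0.  -27.6] F [-3.2 -0.4 14.2] T [-0.02  0.97  0.16] gap 0.126
```

>>> arm_command(
  xyz=[
    [0, 0, -0.04],
    [0, 0, -0.05],
    [0, 0, -0.06],
    [0, 0, -0.08],
    [0, 0, -0.1],
  ],
  delta_rot=[
    [0, 0, 0],
    [0, 0, -2],
    [0, 0, -5],
    [0, 0, -8],
    [0, 0, -11],
  ],
  hand=[-0.9, -0.9, -0.9, -0.9, -0.9],
)

```text
time_s: 15.3
tcp_pos: [577.2, 119.9, 57.4]
orientation: [-0.059, 1.569, 0.433]
force: [-5.8, 0.3, 17.6]
finger_gap: 0.124
```

```bash
python3 look.py 15 275,130,50,60 150,180,60,60
```

```text
t 15.3 tcp [577.2 119.9  57.4] az 118.2 down [ 0.002  0.001 -1.   ] q [ 11.7  23.8 -18.3  47.7   0.  -16.5] F [-5.8  0.3 17.6] T [-0.12  1.27  0.21] gap 0.124
```

View pics/l15.png

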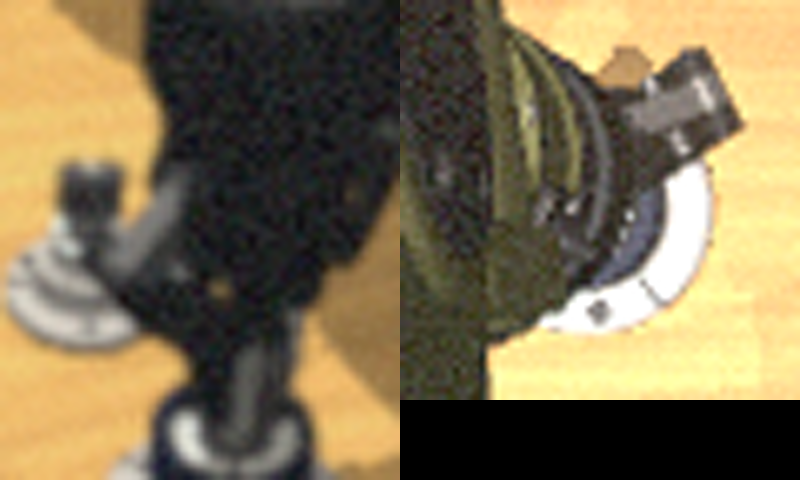

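The index line at (655,290) and the foot dot at (600,312) haven't moved, and the press is 17.6 N. I'll keep turning.

>>> arm_command(
  xyz=[
    [-0.05, 0, -0.01],
    [-0.08, 0, -0.02],
    [-0.08, 0, -0.04],
    [-0.08, 0, -0.055],
    [-0.08, 0, -0.07],
  ],
  delta_rot=[
    [0, 0, -3],
    [0, 0, -6],
    [0, 0, -9],
    [0, 0, -12],
    [0, 0, -15],
  ],
  hand=[-0.9, -0.9, -0.9, -0.9, -0.9],
)

```text
time_s: 15.9
tcp_pos: [577.2, 119.9, 56.7]
orientation: [0.025, 1.567, 0.255]
force: [-3.2, -0.5, 15.2]
finger_gap: 0.121
```

```bash
python3 st.py
```

```text
t 15.9 tcp [577.2 119.9  56.7] az 103.2 down [ 0.003  0.001 -1.   ] q [ 11.7  23.8 -18.4  47.6   0.   -1.5] F [-3.2 -0.5 15.2] T [-0.09  0.67  0.25] gap 0.121
```

>>> arm_command(
  xyz=[
    [0, 0, -0.04],
    [0, 0, -0.06],
    [0, 0, -0.08],
    [0, 0, -0.1],
    [0, 0, -0.12],
  ],
  delta_rot=[
    [0, 0, -3],
    [0, 0, -6],
    [0, 0, -9],
    [0, 0, -12],
    [0, 0, -15],
  ],
  hand=[-0.9, -0.9, -0.9, -0.9, -0.9],
)

```text
time_s: 16.4
tcp_pos: [577.2, 119.9, 55.9]
orientation: [0.263, 1.567, 0.232]
force: [-4.3, -0.5, 19.9]
finger_gap: 0.126
```

```bash
python3 look.py 16 275,130,50,60 150,180,60,60
```

```text
t 16.4 tcp [577.2 119.9  55.9] az 88.2 down [ 0.003  0.001 -1.   ] q [ 11.7  23.9 -18.5  47.5   0.   13.5] F [-4.3 -0.5 19.9] T [-0.19  1.    0.28] gap 0.126
```

View pics/l16.png

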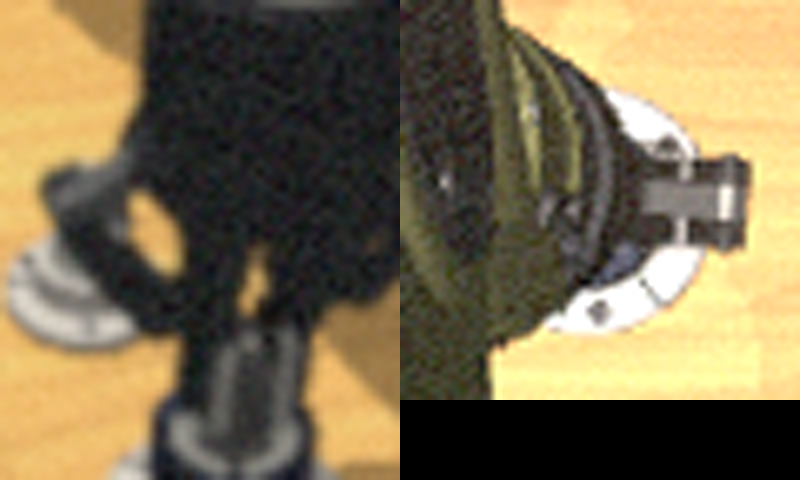

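>>> arm_command(
  xyz=[
    [0, 0, 0],
    [0, 0, -0.01],
    [0, 0, -0.02],
    [0, 0, -0.035],
    [0, 0, -0.05],
  ],
  delta_rot=[
    [0, 0, -2.5],
    [0, 0, -5],
    [0, 0, -7.5],
    [0, 0, -10],
    [0, 0, -12],
  ],
  hand=[-0.9, -0.9, -0.9, -0.9, -0.9],
)

```text
time_s: 17.0
tcp_pos: [577.2, 119.9, 55.4]
orientation: [0.452, 1.567, 0.212]
force: [-4.7, -1.8, 19.9]
finger_gap: 0.125
```

```bash
python3 st.py
```

```text
t 17.0 tcp [577.2 119.9  55.4] az 76.3 down [ 0.003  0.001 -1.   ] q [ 11.7  23.9 -18.5  47.4   0.   25.5] F [-4.7 -1.8 19.9] T [-0.21  1.13  0.29] gap 0.125
```

>>> arm_command(
  xyz=[
    [0, 0, 0],
    [0, 0, 0],
    [0, 0, -0.01],
    [0, 0, -0.02],
    [0, 0, -0.03],
  ],
  delta_rot=[
    [0, 0, -2],
    [0, 0, -4],
    [0, 0, -6],
    [0, 0, -8],
    [0, 0, -9],
  ],
  hand=[-0.9, -0.9, -0.9, -0.9, -0.9],
)

```text
time_s: 17.5
tcp_pos: [577.2, 119.8, 55.1]
orientation: [0.588, 1.567, 0.192]
force: [-5.1, -0.2, 19.8]
finger_gap: 0.125
```

```bash
python3 look.py 17 275,130,50,60 150,180,60,60
```

```text
t 17.5 tcp [577.2 119.8  55.1] az 67.3 down [ 0.003  0.001 -1.   ] q [ 11.7  23.9 -18.5  47.4  -0.   34.4] F [-5.1 -0.2 19.8] T [-0.25  1.01  0.3 ] gap 0.125
```

View pics/l17.png

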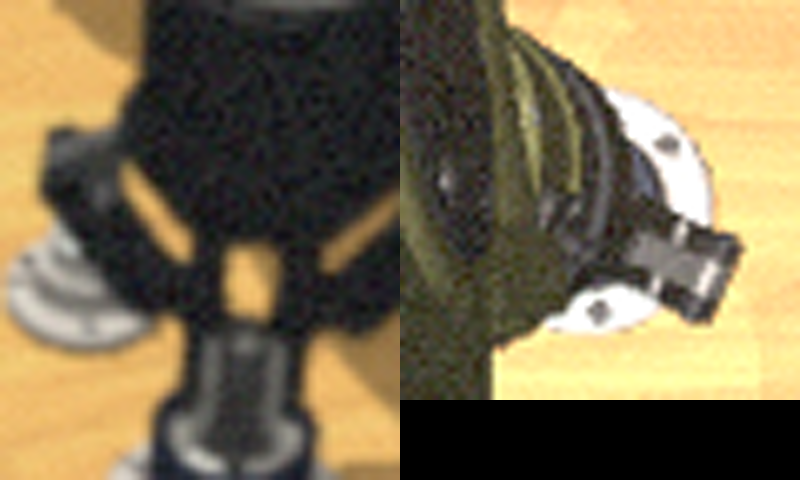

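>>> arm_command(
  xyz=[
    [0, 0, 0],
    [0, 0, 0],
    [0, 0, -0.01],
    [0, 0, -0.02],
    [0, 0, -0.02],
  ],
  delta_rot=[
    [0, 0, -1],
    [0, 0, -2],
    [0, 0, -3],
    [0, 0, -4],
    [0, 0, -5],
  ],
  hand=[-0.9, -0.9, -0.9, -0.9, -0.9],
)

```text
time_s: 18.1
tcp_pos: [577.2, 119.8, 55.0]
orientation: [0.68, 1.567, 0.197]
force: [-4.3, -1.1, 18.7]
finger_gap: 0.125
```

```bash
python3 st.py
```

```text
t 18.1 tcp [577.2 119.8  55. ] az 62.3 down [ 0.003  0.001 -1.   ] q [ 11.7  23.9 -18.5  47.4  -0.   39.4] F [-4.3 -1.1 18.7] T [-0.24  1.04  0.34] gap 0.125
```

>>> arm_command(
  xyz=[
    [0, 0, 0],
    [0, 0, 0],
    [0, 0, -0.01],
    [0, 0, -0.02],
    [0, 0, -0.02],
  ],
  delta_rot=[
    [0, 0, -0.8],
    [0, 0, -1.6],
    [0, 0, -2.4],
    [0, 0, -3.2],
    [0, 0, -4],
  ],
  hand=[-0.9, -0.9, -0.9, -0.9, -0.9],
)

```text
time_s: 18.6
tcp_pos: [577.2, 119.9, 54.8]
orientation: [0.753, 1.567, 0.2]
force: [-5.3, -0.3, 19.9]
finger_gap: 0.126
```

```bash
python3 st.py
```

```text
t 18.6 tcp [577.2 119.9  54.8] az 58.3 down [ 0.003  0.001 -1.   ] q [ 11.7  23.9 -18.5  47.3  -0.   43.4] F [-5.3 -0.3 19.9] T [-0.21  1.07  0.37] gap 0.126
```

>>> arm_command(
  xyz=[
    [0, 0, 0],
    [0, 0, 0],
    [0, 0, -0.005],
    [0, 0, -0.01],
    [0, 0, -0.01],
  ],
  delta_rot=[
    [0, 0, -0.5],
    [0, 0, -1],
    [0, 0, -1.5],
    [0, 0, -2],
    [0, 0, -2],
  ],
  hand=[-0.9, -0.9, -0.9, -0.9, -0.9],
)

```text
time_s: 19.1
tcp_pos: [577.2, 119.8, 54.8]
orientation: [0.783, 1.567, 0.195]
force: [-4.2, -0.5, 19.7]
finger_gap: 0.125
```

```bash
python3 look.py 18 275,130,50,60 150,180,60,60
```

```text
t 19.1 tcp [577.2 119.8  54.8] az 56.3 down [ 0.003  0.001 -1.   ] q [ 11.7  23.9 -18.5  47.3  -0.   45.4] F [-4.2 -0.5 19.7] T [-0.24  1.1   0.32] gap 0.125
```

View pics/l18.png

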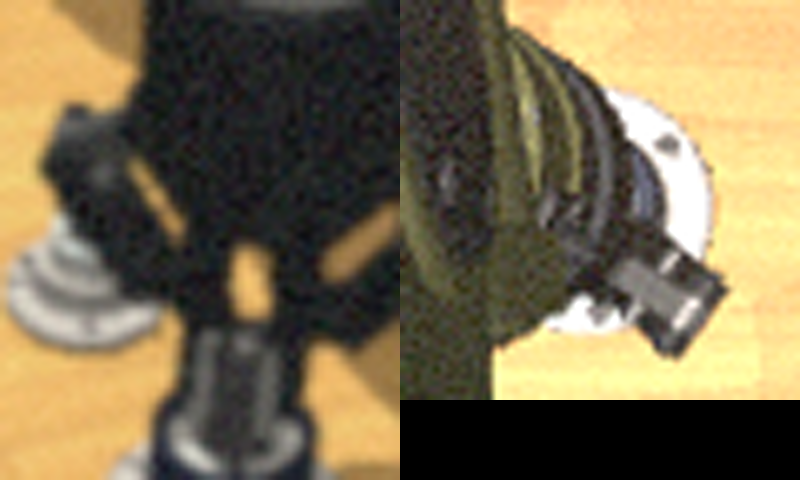

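>>> arm_command(
  xyz=[
    [0, 0, 0],
    [0, 0, 0],
    [0, 0, -0.005],
    [0, 0, -0.01],
    [0, 0, -0.01],
  ],
  delta_rot=[
    [0, 0, -0.7],
    [0, 0, -1.4],
    [0, 0, -2.1],
    [0, 0, -2.5],
    [0, 0, -2.5],
  ],
  hand=[-0.9, -0.9, -0.9, -0.9, -0.9],
)

```text
time_s: 19.7
tcp_pos: [577.3, 119.9, 54.8]
orientation: [0.831, 1.567, 0.201]
force: [-5.0, -0.7, 19.6]
finger_gap: 0.126
```

```bash
python3 look.py 19 275,130,50,60 150,180,60,60
```

```text
t 19.7 tcp [577.3 119.9  54.8] az 53.9 down [ 0.004  0.001 -1.   ] q [ 11.7  23.9 -18.5  47.3  -0.   47.9] F [-5.  -0.7 19.6] T [-0.28  1.11  0.44] gap 0.126
```

View pics/l19.png

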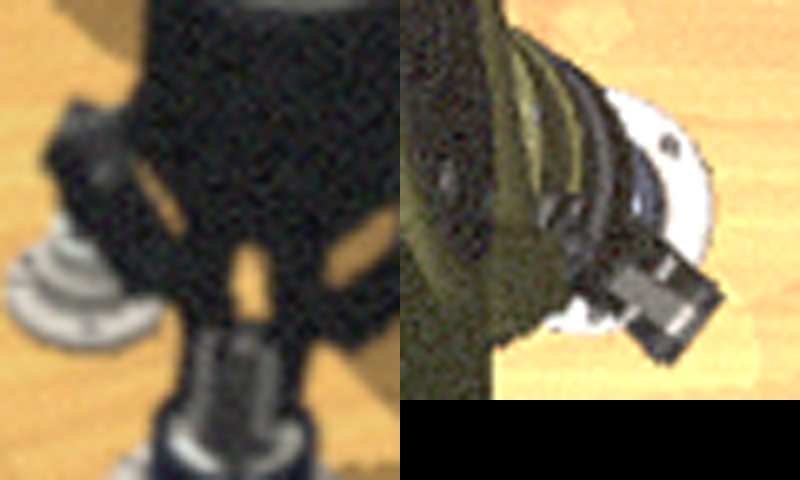

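```bash
python3 - <<'E'
from h import *
for k in('0','10','10_1','12','15','16','17','18','19'):
    im=np.load(f'pics/top{k}.npz')['im'].astype(float).min(2)[197:206,185:196]
    w=np.clip(95-im,0,None)
    w[:, 9:]=0;w[:2]=0
    y,x=np.mgrid[197:206,185:196];print(k,(w*x).sum()/w.sum(),(w*y).sum()/w.sum(),w.sum().round())
E
```

```text
0 188.8987915407855 201.74320241691842 662.0
10 187.3369304556355 202.79016786570745 834.0
10_1 187.35414165666268 202.78151260504202 833.0
12 187.8679323153116 201.18613289310773 2423.0
15 188.58942202835334 202.0545256270447 3668.0
16 188.34513692162417 203.23229461756375 2118.0
17 187.56980703745742 202.7060158910329 881.0
18 187.5715896279594 202.68883878241263 887.0
19 187.62022471910112 202.76404494382024 890.0
```

```bash
python3 - <<'E'
from h import *
for k in('0','10','10_1','17','18','19'):
    im=np.load(f'pics/top{k}.npz')['im'].astype(float).min(2)[199:205,187:194]
    if k in('10','19'):print(im.astype(int))
    w=np.clip(120-im,0,None)
    y,x=np.mgrid[199:205,187:194];m=np.hypot(x-190.2,y-201.7)<2.3;w=w*m
    print(k,(w*x).sum()/w.sum(),(w*y).sum()/w.sum(),w.sum().round())
E
```

```text
0 189.89509306260575 201.34010152284264 591.0
[[126 129 132 134 119  82  69]
 [126 121  90  78 107 115  89]
 [128  73  56  61  68 141 100]
 [123 100  73  65  80 141 123]
 [ 65 125 118  98 101 143 136]
 [ 34 100 129 129 130 137 141]]
10 189.8731182795699 201.3505376344086 465.0
10_1 189.84873949579833 201.35084033613447 476.0
17 189.8803738317757 201.3644859813084 535.0
18 189.87084870848707 201.37453874538744 542.0
[[121 123 120 117 108  78  64]
 [121 118  81  69 102 110  84]
 [118 103  52  59  64 127  94]
 [105 106  66  63  59 128 110]
 [ 82 122 109  94  79 127 126]
 [ 41 101 123 124 123 124 123]]
19 189.95691202872533 201.42010771992818 557.0
```

The torque jumped from about 0.33 to 0.44 N m at about 75° turned. That is the tight stop, and the foot dot has shifted less than 0.1 px. I'll stop here, relax the twist slightly, and open while still pressing.

>>> arm_command(
  xyz=[
    [0, 0, 0],
    [0, 0, 0],
    [0, 0, 0],
    [0, 0, 0],
    [0, 0, 0],
  ],
  delta_rot=[
    [0, 0, 0.2],
    [0, 0, 0.2],
    [0, 0, 0.2],
    [0, 0, 0.2],
    [0, 0, 0.2],
  ],
  hand=[-0.9, -0.9, -0.7, -0.62, -0.62],
)

```text
time_s: 20.3
tcp_pos: [578.1, 120.6, 54.5]
orientation: [1.059, 1.565, 0.432]
force: [-1.2, 1.8, 15.3]
finger_gap: 0.192
```

```bash
python3 st.py
```

```text
t 20.3 tcp [578.1 120.6  54.5] az 54.0 down [ 0.005  0.002 -1.   ] q [ 11.7  24.  -18.5  47.2   0.1  47.7] F [-1.2  1.8 15.3] T [0.29 0.35 0.03] gap 0.192
```

>>> arm_command(
  xyz=[
    [0, 0, 0.1],
    [0, 0, 0.2],
    [0, 0, 0.3],
    [0, 0, 0.4],
    [0, 0, 0.5],
  ],
  delta_rot=[
    [0, 0, 0],
    [0, 0, 0],
    [0, 0, 0],
    [0, 0, 0],
    [0, 0, 0],
  ],
  hand=[-0.62, -0.62, -0.5, -0.4, -0.3],
)

```text
time_s: 20.8
tcp_pos: [575.1, 119.2, 56.4]
orientation: [-2.237, 1.569, -2.865]
force: [0.0, -0.8, -0.6]
finger_gap: 0.349
```

>>> arm_command(
  xyz=[
    [0, 0, 1],
    [0, 0, 3],
    [0, 0, 6],
    [0, 0, 9],
    [0, -3, 10],
  ],
  delta_rot=[
    [0, 0, 0],
    [0, 0, 0],
    [0, 0, 0],
    [0, 0, 0],
    [0, 0, 0],
  ],
  hand=[-0.3, -0.3, -0.3, -0.3, -0.3],
)

```text
time_s: 21.3
tcp_pos: [577.8, 91.9, 160.9]
orientation: [0.999, 1.565, 0.375]
force: [0.2, -0.4, -0.9]
finger_gap: 0.35
```

>>> arm_command(
  xyz=[
    [0, -5, 0],
    [-2, -9, 0],
    [-4, -13, 0],
    [-6, -17, 0],
    [-7, -20, 0],
  ],
  delta_rot=[
    [0, 0, 0],
    [0, 0, 0],
    [0, 0, 0],
    [0, 0, 0],
    [0, 0, 0],
  ],
  hand=[-0.3, -0.3, -0.3, -0.3, -0.3],
)

```text
time_s: 21.8
tcp_pos: [503.8, -112.5, 157.5]
orientation: [-1.871, 1.57, -2.5]
force: [0.7, -0.2, 0.5]
finger_gap: 0.352
```

```bash
python3 look.py 20 260,130,80,90 150,180,60,60; python3 - <<'E'
from h import *
for k in('0','10','10_1','20'):
    full=np.load(f'pics/top{k}.npz');im=full['im'].astype(float).min(2)
    y,x=np.mgrid[0:384,0:512]
    o=[]
    for cx,cy in((190,201.5),(179.8,226.7)):
        m=np.hypot(x-cx,y-cy)<2.3;w=np.clip(115-im,0,None)*m;o+=[round((w*x).sum()/w.sum(),2),round((w*y).sum()/w.sum(),2)]
    m=np.hypot(x-187.6,y-223.6)<2.2;w=np.clip(120-im,0,None)*m;o+=['idx',round((w*x).sum()/w.sum(),2),round((w*y).sum()/w.sum(),2)]
    # foot contour
    hsv=cv2.cvtColor(full['im'],cv2.COLOR_RGB2HSV)[185:235,152:204]
    uv,P,c=cloud('top',full['im'],full['d'],155,185,45,45);q=P[P[:,2]>75][:,:2];r=cv2.minAreaRect(q.astype(np.float32))
    print(k,o,'bar',r,'top z',np.nanmedian(P[P[:,2]>75][:,2]))
    rr=np.hypot(P[:,0]-577.4,P[:,1]-118.7);s=(rr>21)&(rr<25)&(P[:,2]>40)&(P[:,2]<56);print('race z',np.median(P[s,2]) if s.any() else None)
E
```

```text
t 21.8 tcp [ 503.8 -112.5  157.5] az 53.9 down [-0.001 -0.    -1.   ] q [-12.6  11.5 -21.   57.5  -0.   23.5] F [ 0.7 -0.2  0.5] T [ 0.01 -0.08  0.05] gap 0.352
0 [np.float64(189.72), np.float64(201.28), np.float64(179.43), np.float64(226.35), 'idx', np.float64(187.71), np.float64(223.99)] bar ((577.1446533203125, 118.64462280273438), (30.934192657470703, 12.006227493286133), 39.40340805053711) top z 85.5592338377046
race z None
10 [np.float64(189.69), np.float64(201.3), np.float64(179.38), np.float64(226.31), 'idx', np.float64(187.82), np.float64(224.15)] bar ((577.273681640625, 118.76295471191406), (30.99139976501465, 11.921540260314941), 39.57487869262695) top z 85.12241212481098
race z 48.04338983256332
10_1 [np.float64(189.68), np.float64(201.29), np.float64(179.37), np.float64(226.3), 'idx', np.float64(187.87), np.float64(224.2)] bar ((577.0529174804688, 118.74909973144531), (31.02821922302246, 11.96294116973877), 39.84877014160156) top z 84.93751627474035
race z 48.032127985663635
20 [np.float64(189.91), np.float64(201.38), np.float64(179.05), np.float64(226.5), 'idx', np.float64(187.56), np.float64(223.73)] bar ((577.5199584960938, 118.78997039794922), (12.062360763549805, 31.086591720581055), 54.21775436401367) top z 82.4363746270842
race z 48.239973774520195
```

View pics/l20.png

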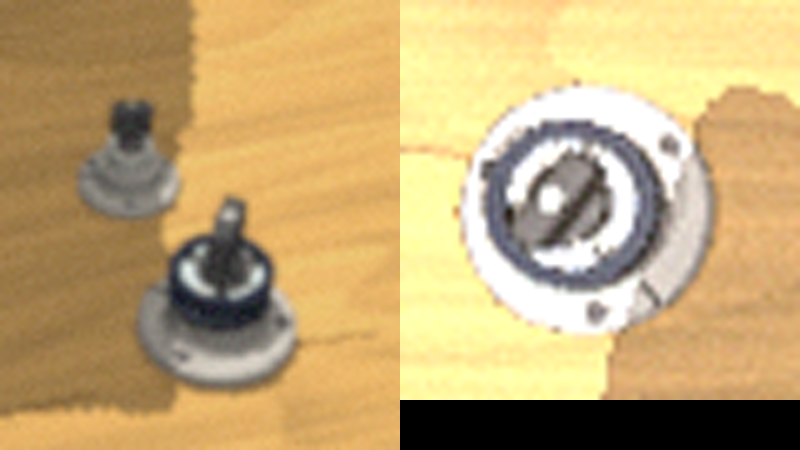

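Everything is free-standing and the race is still seated, so I'm handing in.

```bash
python3 - <<'E'
from st import *
st();print(arm.sign_off())
E
```

```text
t 21.9 tcp [ 504.3 -113.7  157.6] az 53.7 down [-0.    -0.001 -1.   ] q [-12.7  11.6 -21.   57.5  -0.1  23.6] F [ 0.6  1.3 -0.4] T [ 0.01 -0.01 -0.06] gap 0.347
the job is handed in; nothing more can be done
None
```

The race is home on the arbor's shoulder and the knob is tight, but the foot appears to have turned about 1° clockwise at the very end. I handed the job in at 21.9 s.

- **Race:** I lowered it over the bar knob without dropping it. Its top reads 48.2 mm by depth, against 48 mm expected when seated, and it had read level before tightening.
- **Knob:** I leaned on the collar first, then gripped the bar and turned it about 75° clockwise under 14 to 20 N. I stopped when the torque jumped from about 0.33 to 0.44 N m. Bar angle and sink put the knob at roughly 1.3 rad or slightly more; the knob top sank about 3 mm by depth.
- **Foot:** It stayed in place in the top view until the last 2.5° of turning. After release the two foot dots had moved 0.2 to 0.4 px clockwise, which is roughly 1°. A shadow edge across the foot in that last picture makes the figure uncertain. I saw no clear sliding, and I did not try to turn the foot back.
- **Other parts:** I never touched them, but I did not re-measure where they stand.

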